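Hang a weld sample for inspection and hold the lamp on it

TASK

Take the weld sample out of the rack by its blue grip, hook it onto the green end of the inspection rail with the weld facing the robot, slide it along without lifting it until it hangs centred on the yellow mark, and let go of it. Then draw the orange inspection lamp out of its cup and tilt it so that it slants down at about 45 degrees, raised on the robot's side of the rail, its lens about 10 cm from the middle of the weld and pointing straight at it. Finish while still holding the lamp steady there, touching nothing else with it, and leave everything else on the bench where it is.

Things in the scene. Friction and masses are not known exactly. Their poses are not given: they have to be found in the camera images.
- stand: Inspection stand, fixed. Origin at bench level under the middle of the rail; y along the rail, x away from the robot (turned up to 9 degrees), z up. Steel rail 12 mm thick, axis at x = 0, 190 mm above the bench, clear between two end posts (18 mm thick with 21 mm balls on top) at y = -190 and +190. Base plate 12 mm high, x = -40 to +80.
- green_end (a point): Middle of the green loading section on the rail axis: green from 40 mm before to 40 mm beyond this point along the rail (stand y = -165 to -85, the robot's right-hand end). The middle of the hook must come down within it. Another green patch lies on the base plate below.
- mark: Yellow mark: a 28 mm wide yellow band painted on the rail (nothing protrudes), with a yellow stripe on the base plate below. Origin at the band's centre on the rail axis; axes as the stand's. It lies 10 to 120 mm to the +y side of the rail's middle.
- hanger_grip (a point): Centre of the blue grip tab, 12 (own x) x 28 (y) x 46 mm (z), atop the sample's hanger. From here: hook = 20 mm wide (y) inverted U, underside of its bar 33 mm below (bar's top 27 below), gap x = +4 to +20 between stem and a short outer leg (x +20 to +26, tip 57 below); the hung rail's axis lies at x +12, 39 below. Lower edge of the sample 183 below.
- hanger: Hanger and sample, one rigid piece, about 320 g, standing upright in the rack. Origin at the middle of the sample's lower edge; own x is the side the hook reaches to, z up; axes as hanger_grip's, which is 183 mm up own z.
- weld (a point): Middle of the dark weld bead, on the weld face of the sample: steel plate 8 (x) x 60 (y) x 90 mm (z) at the foot of the hanger. The face looks along own -x, away from the hook; axes as the hanger's. 138 mm below and 4 mm to the -x side of the grip's centre. Once let go on the rail the plate hangs leaning about 7 degrees, foot towards the rail side (+x).
- rack: Wooden block 100 x 100 x 52 mm, fixed, origin at the centre of its underside. Two slots along its y, 10 x 62 mm and 40 mm deep, at own x = -22 (the sample on its hanger) and +22 (spare plate). The hanger's own x points along the rack's x; rack turned up to 23 degrees. Rack and lamp cup may have changed sides.
- lamp_mid (a point): Centre of the inspection lamp, half-way along its axis; own z points from lens to tail (straight up while it stands in the cup). Lamp 150 mm long, round, about 200 g: black head 36 mm diameter for the 40 mm next to the lens, orange barrel 29 mm diameter for the other 110 mm. Grip the barrel above the cup, tail between the fingers.
- lamp_lens (a point): Centre of the lamp's lens face, 75 mm below lamp_mid along own z; the lamp shines along own -z. Axes as lamp_mid's.
- lamp: The whole lamp; its origin is at the lens centre, axes as lamp_mid's.
- lamp_cup: Grey cup, fixed, outer diameter 60 mm, rim 56 mm above the bench, bore 41 mm with floor 11 mm above the bench, on a 90 x 90 x 6 mm plate. Origin at the centre of its underside. The lamp stands in it lens down.
- spare: Spare plain dark steel plate 8 x 60 x 90 mm without hanger, standing in the rack's other slot; leave it. Origin at its lower edge.
- brush: Brush lying on the bench, handle along own -x; leave it.
- hammer: Hammer lying on the bench, handle along own -x; leave it.
- spray: Spray can, 60 mm diameter, 170 mm tall, standing past the left end of the rail; origin at its foot; leave it.
- square: Red L-shaped setting square, 90 x 18 x 90 mm, standing past the right end of the rail; origin at its foot; leave it.
- tin: Open metal cup, 70 mm diameter, 70 mm tall, standing between rack and lamp cup; origin at its foot; leave it.
Things that resemble listed ones, but are neither listed nor needed, are in the scene too. Of the things that look like the lamp, the largest one is meant.

How it is judged:
On the way, in this order (a step that is already met when the one before it is completed fails the run):
1. the sample hangs by its hook on the green end of the rail, weld towards the robot (z of weld in the frame of stand between 0.08 and 0.1 m and x of weld in the frame of stand between -0.03 and 0.015 m and x of hanger_grip in the frame of stand between -0.04 and -0.002 m and contact force between hanger and stand above 0.4 N and y of weld in the frame of stand between -0.168 and -0.082 m and angle between the x axis of hanger and the x axis of stand, either way round below 0.4 rad), for 0.2 s.
2. the sample hangs on the rail centred on the yellow mark, released (z of weld in the frame of stand between 0.08 and 0.1 m and x of weld in the frame of stand between -0.03 and 0.015 m and x of hanger_grip in the frame of stand between -0.04 and -0.002 m and contact force between hanger and stand above 0.4 N and y of weld in the frame of mark between -0.012 and 0.012 m and contact force between the fingers and hanger below 0.1 N), for 0.2 s.
3. the lamp is drawn out of its cup, held by the fingers (height (world z) of lamp_lens above 0.09 m and contact force between the fingers and lamp above 1 N), for 0.2 s.
At the end, for the whole second after the job is handed in: Sample hangs still, released, within 12 mm of the mark. Fingers hold the lamp still: lens over 100 mm up, axis 30-60 degrees from vertical, lens 60-150 mm in front of the weld's middle, which lies within 25 mm of the lamp axis each way; lamp touches no sample, stand, cup or rack (all of step 2 and linear speed of each of hanger, lamp below 0.03 m/s and contact force between the fingers and lamp above 1 N and height (world z) of lamp_lens above 0.1 m and angle between lamp_lens's own z axis and vertical between 0.52 and 1.05 rad and x of weld in the frame of lamp_lens between -0.025 and 0.025 m and y of weld in the frame of lamp_lens between -0.025 and 0.025 m and z of weld in the frame of lamp_lens between -0.15 and -0.06 m and x of lamp_lens in the frame of weld below -0.01 m and contact force between lamp and hanger below 0.1 N and contact force between lamp and stand below 0.1 N and contact force between lamp and lamp_cup below 0.1 N and contact force between lamp and rack below 0.1 N); the arm keeps its last pose, push and grip.
It fails at once if the sample is carried above the rail past the green end instead of slid along it (y of weld in the frame of stand between -0.07 and 0.18 m and x of weld in the frame of stand between -0.032 and 0.02 m and z of weld in the frame of stand between 0.108 and 0.22 m).
It fails at once if one of the other things on the bench is shifted by more than 30 mm (distance of any of brush, hammer, spray, square, tin, spare from where it was at the start of the episode above 0.03 m).
It also fails if it takes over 69 s, if anything falls off the work surface, if the arm or the gripper's body presses on something with over 40 N, if the wrist force passes 120 N, or if a joint passes its speed limit or range.

ROBOT

A 7-joint arm with a two-finger parallel gripper is mounted at the origin on the work surface. World frame = base frame: x ahead of the robot, y to its left, z up, the work surface at z = 0. Lengths are in m, angles in rad, forces in N, time in s.
With the tool pointing down it reaches from about 0.4 to 0.85 m from the base axis. Payload 4.5 kg.
Tool frame: the origin (TCP) lies midway between the tips of the shut fingers; the grasp point (between the pads) lies 19 mm behind it; z points along the fingers, y is the direction in which the jaws open and shut (so a half turn about z gives the same grasp; the last joint's range is limited). The gripper opens to 88 mm and grips with 3 to 60 N. Pads are 18 mm wide; open, the fingers measure 123 mm over their backs; the gripper's body (75 mm by 187 mm) begins 45 mm behind the grasp point.
Start: joints at [-1.222, 0.689, -0.195, 1.565, 0.157, 0.902, -0.215], TCP at [0.193, 0.594, 0.239] pointing down, gripper open.
Joint ranges: [-3.01, 3.01], [-0.46, 2.08], [-1.47, 1.51], [0.13, 2.56], [-1, 4.14], [0.04, 2.09], [-2.66, 2.66]. Speed limits (rad/s): [2.57, 2.57, 3.14, 3.14, 3.14, 3.14, 3.14].

INTERFACE

Orientations are given as a unit quaternion [x, y, z, w].
In Python, from plant import get_state, snapshot, finish_job, find_in gives the robot as it stands.
- The arm moves only by the shell command python3 -m creep 'ROWS' [OPENING] [FORCE]. ROWS is JSON, one flat list of numbers, 6 for each row, row after row: the shift along the tool's x, y, z in mm, then the turn, a rotation vector about the tool's x, y, z in degrees. In form: [tx, ty, tz, wx, wy, wz, tx, ty, tz, wx, wy, wz, ...]. A call has 1 to 5 rows; each row shifts and turns the pose as measured when the row begins, along the tool's axes as they then stand; what a row does not reach is not made up. A row lasts 1/12 s, in which the tool goes at most 41.7 mm and 7.16 degrees, less where a joint would pass 70% of its speed; a pose out of reach is approached as far as the arm can. A call is refused whole if a number of a shift passes 41.7 or a number of a turn 7.16, either way. A call with a gripper value outside its range is refused whole. OPENING is the finger opening in mm, from 0 to 88.1, set as the call begins (- or left out, the last holds). The fingers move at their own pace and stop on an object; FORCE is the grip in N (left out, the last holds). Time passes only in rows, so rows that do not move let the fingers close. It gives the time, the measured TCP pose, the force and the opening at its end, in the units of the state.
- get_state(): the state, without advancing time (a new reading comes with each control period).
- snapshot(name): name is "scene" or "top" or "wrist"; returns a dict with "color" (400x640x3 uint8, red, green, blue), "intrinsics" (3x3 intrinsics, pixels), "extrinsics" (4x4, takes a point from world to camera coordinates). Camera axes: x right, y down, z forward; pixel columns grow to the right and rows downward; lengths in m; the calibration is good to about 2 mm. A picture is of the moment at which its call begins. There is no depth.
- finish_job(): hands the job in, once; it reports no verdict.
Trained networks look in the newest picture that a camera, given by its name, has taken for a name from the list of things; names that differ only in an ending like _2 or _b are one class to them, and where a whole thing is asked for, a point or a joint stands for the part that bears it (a point fixed in the world has none). Each returns a list of dicts, best first, with "score" (0 to 1); they miss things now and then, are a little off and sometimes report something else, mostly with a low value. They report only what shows in the picture. A call takes as long as a camera call. They do not tell look-alikes from the thing itself.
- find_in(thing, camera): "xy" ([column, row] in pixels, amid what is visible of it).
The state is a dict: "clock": time; "q": joint angles; "qd": joint speeds; "joint_torque": joint torques, N m; "tool_pos": TCP position; "eef_rot": TCP orientation; "contact_force": force on the tool from outside, world axes, zero at the start; "moment": the same for the moment, N m; "opening": opening from 0.0 (shut) to 1.0 (fully open).
Only numpy, scipy, OpenCV 4.12 (cv2) and the standard library are available. Lean on these libraries where they do the work, as an engineer would, in place of code of your own. Each camera call takes 0.05 s, during which the arm holds its last target.

## Working session

There is one attempt and no reset: what is moved stays moved. The work goes in short steps, Python scripts to look and compute and a shell command to move; the robot and the scene stay as the last step left them, time stands still between calls to the robot, and variables do not carry over. Pictures are saved under pics/ and viewed, and the job is handed in when it is done.

```bash
ls -la; mkdir -p pics
cat > h.py <<'E'
import numpy as np, cv2
from plant import get_state, snapshot, finish_job, find_in
from scipy.spatial.transform import Rotation as R
def pic(cam,name):
    s=snapshot(cam); cv2.imwrite(f'pics/{name}.png',cv2.cvtColor(s['color'],cv2.COLOR_RGB2BGR)); return s
def ray(s,xy):
    K=np.array(s['intrinsics']);T=np.array(s['extrinsics'])
    d=np.linalg.inv(K)@np.array([xy[0],xy[1],1.]); Rm=T[:3,:3]
    return -Rm.T@T[:3,3], Rm.T@d
def atz(s,xy,z):
    o,d=ray(s,xy); return o+d*(z-o[2])/d[2]
def proj(s,p):
    K=np.array(s['intrinsics']);T=np.array(s['extrinsics'])
    c=T[:3,:3]@np.array(p)+T[:3,3]; u=K@c; return u[:2]/u[2]
def tri(rs):
    A=np.zeros((3,3));b=np.zeros(3)
    for o,d in rs:
        d=d/np.linalg.norm(d);M=np.eye(3)-np.outer(d,d);A+=M;b+=M@o
    p=np.linalg.solve(A,b)
    return p,[np.linalg.norm((np.eye(3)-np.outer(d,d)/(d@d))@(p-o)) for o,d in rs]
def save(s,n): np.savez(f'{n}.npz',**{k:np.array(v) for k,v in s.items()})
E
python3 - <<'E'
from h import *
np.set_printoptions(precision=4,suppress=True)
for c in ['scene','top','wrist']:
    s=pic(c,c+'0'); save(s,c+'0')
    o,_=ray(s,(320,200)); print(c,o,s['intrinsics'][0][0])
    for t in ['hanger_grip','weld','hanger','rack','lamp_mid','lamp_lens','lamp','lamp_cup','spare','stand','green_end','mark','tin','spray','square','brush','hammer']:
        print(t,[(np.round(r['xy']).tolist(),round(r['score'],2)) for r in find_in(t,c)][:4])
print(get_state())
E
```

```text
total 12
drwxr-xr-x  3 agent agent 4096 Dec  6 10:54 .
drwxr-xr-x 23 root  root  4096 Dec  6 10:54 ..
drwxr-xr-x  2 agent agent 4096 Dec  6 10:54 pics
scene [0.9557 0.4482 1.0354] 416.83767877570443
hanger_grip [([292.0, 129.0], 0.77)]
weld [([292.0, 130.0], 0.8), ([326.0, 190.0], 0.52), ([398.0, 254.0], 0.51), ([196.0, 180.0], 0.25)]
hanger [([294.0, 129.0], 0.69), ([227.0, 149.0], 0.51), ([372.0, 343.0], 0.18)]
rack [([290.0, 159.0], 0.91), ([291.0, 129.0], 0.66)]
lamp_mid [([410.0, 233.0], 0.82), ([446.0, 251.0], 0.71), ([387.0, 275.0], 0.47)]
lamp_lens [([406.0, 237.0], 0.93), ([445.0, 252.0], 0.73)]
lamp [([450.0, 251.0], 0.67), ([400.0, 236.0], 0.61), ([381.0, 275.0], 0.46)]
lamp_cup []
spare [([445.0, 315.0], 0.64), ([261.0, 250.0], 0.44)]
stand [([262.0, 250.0], 0.72), ([326.0, 187.0], 0.7), ([229.0, 151.0], 0.46)]
green_end [([262.0, 252.0], 0.72)]
mark [([270.0, 256.0], 0.64)]
tin [([325.0, 191.0], 0.88)]
spray [([374.0, 345.0], 0.68)]
square [([198.0, 177.0], 0.82)]
brush [([447.0, 314.0], 0.63), ([261.0, 249.0], 0.25), ([373.0, 346.0], 0.15)]
hammer [([227.0, 149.0], 0.65
[... 848 characters left out ...]
[([268.0, 383.0], 0.53)]
weld []
hanger []
rack []
lamp_mid []
lamp_lens []
lamp []
lamp_cup []
spare []
stand []
green_end []
mark []
tin []
spray []
square []
brush [([268.0, 382.0], 0.68)]
hammer []
{'clock': 2.7, 'q': array([-1.2222,  0.6891, -0.1946,  1.5653,  0.1573,  0.9025, -0.2151]), 'qd': array([-0.0019,  0.0002, -0.0008,  0.0017, -0.0009,  0.0014,  0.0015]), 'joint_torque': array([  0.0001, -52.7482,  -1.2673, -15.3741,  -0.0519,  -0.0006,
         0.0001]), 'tool_pos': array([0.1935, 0.5943, 0.2387]), 'eef_rot': array([0.1567, 0.9876, 0.    , 0.    ]), 'contact_force': array([-0.1707,  0.0214, -0.0046]), 'moment': array([ 0.0126, -0.0126, -0.0277]), 'opening': 0.9994144952757998}
```

View pics/scene0.png

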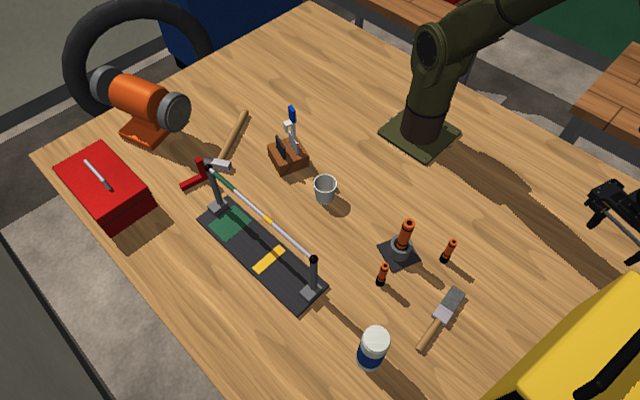

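View pics/top0.png

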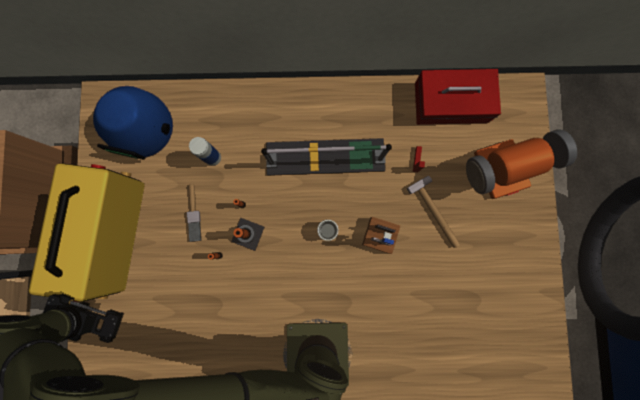

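View pics/wrist0.png

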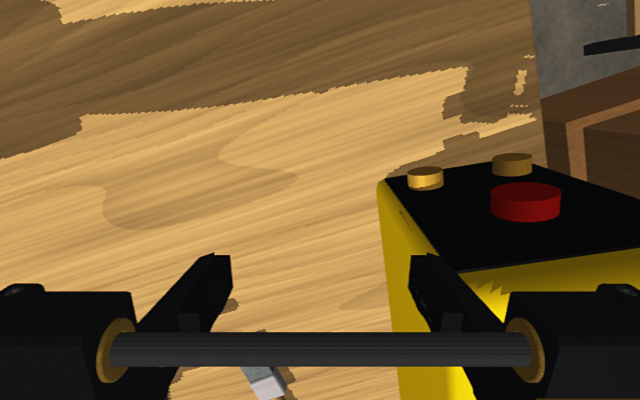

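The overview shows the stand top-centre (rail with the green end at the right in the top view, near (365,150), mark near (315,155)), rack at (382,235), lamp in its cup at (243,233). I'll enlarge these.

Run:
```python
import cv2
t=cv2.imread('pics/top0.png');s=cv2.imread('pics/scene0.png')
cv2.imwrite('pics/t_st.png',cv2.resize(t[125:185,250:402],None,fx=5,fy=5,interpolation=cv2.INTER_CUBIC))
cv2.imwrite('pics/t_lo.png',cv2.resize(t[195:265,200:410],None,fx=3.8,fy=3.8,interpolation=cv2.INTER_CUBIC))
cv2.imwrite('pics/s_st.png',cv2.resize(s[145:325,185:340],None,fx=3.3,fy=3.3,interpolation=cv2.INTER_CUBIC))
cv2.imwrite('pics/s_rk.png',cv2.resize(s[95:215,255:355],None,fx=5,fy=5,interpolation=cv2.INTER_CUBIC))
cv2.imwrite('pics/s_lp.png',cv2.resize(s[205:305,360:480],None,fx=5,fy=5,interpolation=cv2.INTER_CUBIC))
```

```text
(no output)
```

View pics/t_st.png

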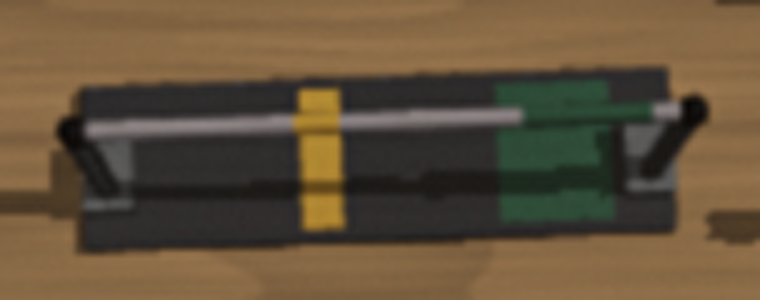

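View pics/t_lo.png

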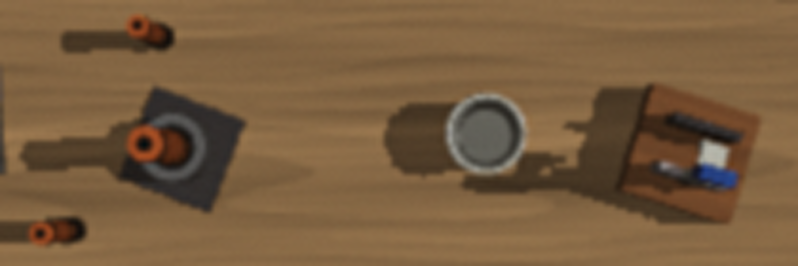

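View pics/s_st.png

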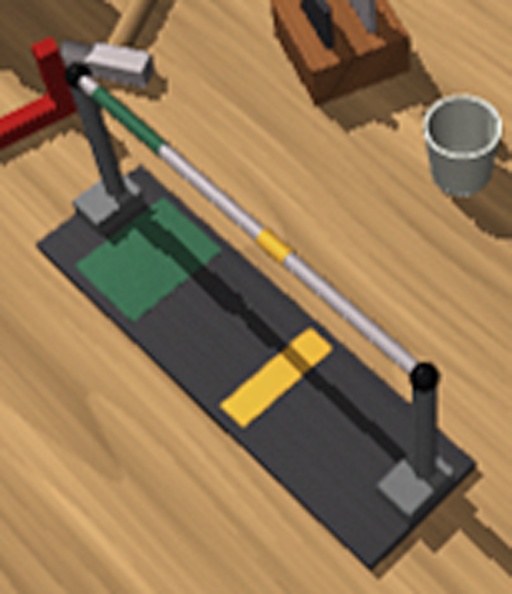

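View pics/s_rk.png

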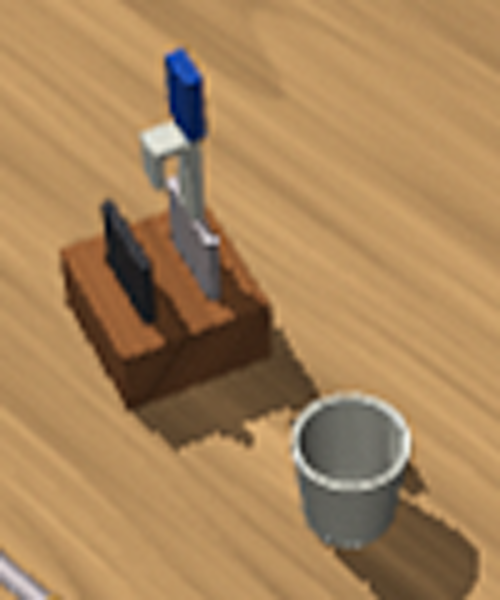

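View pics/s_lp.png

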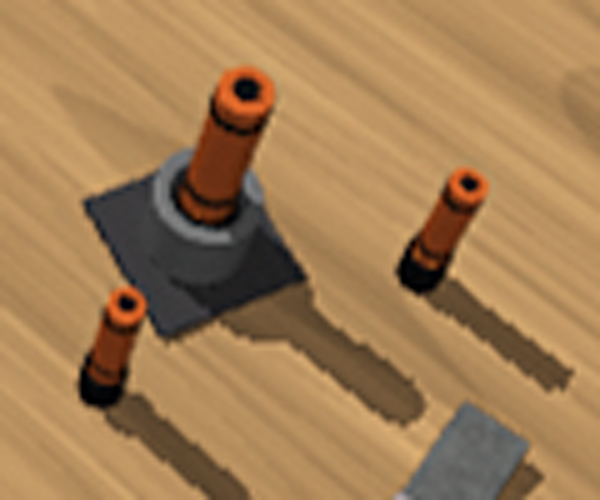

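Run:
```python
from h import *
np.set_printoptions(precision=4,suppress=True)
T=dict(np.load('top0.npz'));S=dict(np.load('scene0.npz'))
st=lambda p:np.array(p)/5+[250,125]; lo=lambda p:np.array(p)/3.8+[200,195]
ss=lambda p:np.array(p)/3.3+[185,145]; rk=lambda p:np.array(p)/5+[255,95]; lp=lambda p:np.array(p)/5+[360,205]
for n,a,b in [('ball+y',st((72,130)),ss((425,376))),('ball-y',st((694,110)),ss((78,74))),('mark',st((317,121)),ss((273,247))),
  ('green in',st((522,115)),ss((160,147))),('green out',st((652,111)),ss((95,88))),
  ('grip',lo((717,177)),rk((186,95))),('tail',lo((145,143)),lp((245,90)))]:
    p,r=tri([ray(T,a),ray(S,b)]); print(n,p,np.round(r,4))
for n,a,b,z in [('ball+y',st((72,130)),ss((425,376)),.2),('ball-y',st((694,110)),ss((78,74)),.2),('mark',st((317,121)),ss((273,247)),.196),
  ('tail',lo((145,143)),lp((245,92)),.161),('grip top',lo((717,172)),rk((183,55)),.218)]:
    print(n,'top',atz(T,a,z),'scene',atz(S,b,z))
c=[atz(T,lo(p),.052) for p in [(650,83),(760,115),(725,222),(620,188)]]
print(np.array(c),np.mean(c,0)); 
for i in range(4):
    d=c[(i+1)%4]-c[i]; print(np.linalg.norm(d),np.degrees(np.arctan2(d[1],d[0])))
print('cup rim',atz(T,lo((170,147)),.056), atz(S,lp((208,200)),.056))
# slots base plate stripe (z .012)
print('stripe',atz(T,st((320,90)),.012),atz(T,st((324,230)),.012))
print('plate',[atz(T,st(p),.012) for p in [(80,90),(667,70),(675,230),(80,248)]])
print('rack scene corners',[atz(S,rk(p),.052)[:2] for p in [(62,252),(128,362),(270,308),(205,205)]])
print('spare/hanger plate top', atz(S,rk((197,238)),.102), atz(S,rk((128,260)),.102))
print('rods',atz(T,lo((138,25)),.1),atz(T,lo((41,232)),.1))
```

```text
ball+y [0.6539 0.1496 0.1902] [0.0003 0.0003]
ball-y [ 0.6593 -0.2325  0.1886] [0.0003 0.0003]
mark [ 0.6574 -0.0013  0.1892] [0.0004 0.0004]
green in [ 0.6587 -0.1276  0.1911] [0.0011 0.0011]
green out [ 0.6592 -0.207   0.1929] [0.0011 0.0011]
grip [ 0.3703 -0.2204  0.1902] [0.0007 0.0007]
tail [0.4069 0.2356 0.1586] [0.0001 0.0001]
ball+y top [0.6516 0.1479 0.2   ] scene [0.6571 0.1534 0.2   ]
ball-y top [ 0.6567 -0.2306  0.2   ] scene [ 0.6631 -0.223   0.2   ]
mark top [ 0.6553 -0.0011  0.196 ] scene [0.66  0.002 0.196]
tail top [0.4068 0.2351 0.161 ] scene [0.4093 0.2369 0.161 ]
grip top top [ 0.3746 -0.2161  0.218 ] scene [ 0.3684 -0.2223  0.218 ]
[[ 0.455  -0.1896  0.052 ]
 [ 0.4248 -0.2861  0.052 ]
 [ 0.3314 -0.2514  0.052 ]
 [ 0.3628 -0.1601  0.052 ]] [ 0.3935 -0.2218  0.052 ]
0.10108992508036314 -107.39979819737339
0.09959265331020117 159.6264648868338
0.09657752444238193 71.0213349013944
0.09679951955023972 -17.76537149179595
cup rim [0.4062 0.2361 0.056 ] [0.4115 0.2389 0.056 ]
stripe [ 0.7248 -0.0009  0.012 ] [ 0.6236 -0.002   0.012 ]
plate [array([0.7282, 0.1701, 0.012 ]), array([ 0.7346, -0.2484,  0.012 ]), array([ 0.6188, -0.2497,  0.012 ]), array([0.614 , 0.1705, 0.012 ])]
rack scene corners [array([ 0.426 , -0.2826]), array([ 0.4571, -0.1874]), array([ 0.366 , -0.1568]), array([ 0.3345, -0.2478])]
spare/hanger plate top [ 0.3881 -0.1964  0.102 ] [ 0.4294 -0.2128  0.102 ]
rods [0.51  0.255 0.1  ] [0.3352 0.3362 0.1   ]
```

```bash
cat > pl.py <<'E'
from h import *
import sys
def Rdown(yaw_y,tilt=0.):
    """tool down, tool y at world angle yaw_y(deg); tilt forward about tool x so z leans toward +tool y (deg)"""
    a=np.radians(yaw_y); y=np.array([np.cos(a),np.sin(a),0]); z=np.array([0,0,-1.]); x=np.cross(y,z)
    M=R.from_matrix(np.stack([x,y,z],1))
    # rotate about tool x so that z -> +y
    return M*R.from_rotvec([-np.radians(tilt),0,0])
def plan(pos,Rt,polar=False,vmax=38.,wmax=6.8,n=None,show=5):
    s=get_state(); p=np.array(s['tool_pos']); q=R.from_quat(s['eef_rot']); pos=np.array(pos,float)
    dr=(q.inv()*Rt).as_rotvec()
    def at(f):
        if polar:
            a0,a1=np.arctan2(p[1],p[0]),np.arctan2(pos[1],pos[0]); r0,r1=np.hypot(*p[:2]),np.hypot(*pos[:2])
            a=a0+f*(a1-a0);r=r0+f*(r1-r0); pp=np.array([r*np.cos(a),r*np.sin(a),p[2]+f*(pos[2]-p[2])])
        else: pp=p+f*(pos-p)
        return pp,q*R.from_rotvec(dr*f)
    if n is None:
        n=1
        while True:
            L=sum(0 for _ in [0]); P=[at(i/n)[0] for i in range(n+1)]
            if max(np.linalg.norm(np.diff(P,axis=0),axis=1))*1000<=vmax and np.degrees(np.linalg.norm(dr))/n<=wmax: break
            n+=1
    print('clock %.2f tcp %s n=%d  err mm %s rot %s F %s open %.1f'%(s['clock'],np.round(p,4),n,np.round((pos-p)*1000,1),np.round(np.degrees(dr),1),np.round(s['contact_force'],1),s['opening']*88.1))
    out=[]
    for i in range(min(n,show)):
        p0,q0=at(i/n);p1,q1=at((i+1)/n)
        out.append(list(np.round(q0.inv().apply(p1-p0)*1000,1))+list(np.round(np.degrees((q0.inv()*q1).as_rotvec()),1)))
    print('\n'.join(', '.join('%g'%v for v in o) for o in out))
E
python3 -c "
from pl import *
plan([0.371,-0.218,0.30],Rdown(-18.5),polar=True)"
```

```text
clock 2.70 tcp [0.1935 0.5943 0.2387] n=30  err mm [ 177.5 -812.3   61.3] rot [ 0.  -0.  90.5] F [-0.2  0.  -0. ] open 88.0
-36.8, -7.6, -2, 0, -0, 3
-36.4, -7.8, -2, 0, -0, 3
-35.9, -8.1, -2, 0, -0, 3
-35.5, -8.3, -2, 0, -0, 3
-35.1, -8.5, -2, 0, -0, 3
```

```bash
python3 -m creep '[-36,-8,-8,0,0,3,-36,-8,-8,0,0,3,-36,-8,-8,0,0,3,-36,-8,-8,0,0,3,-36,-8,-8,0,0,3]' && python3 -m creep '[-36,-8,-4,0,0,3,-36,-8,-4,0,0,3,-36,-8,-4,0,0,3,-36,-8,-4,0,0,3,-36,-8,-4,0,0,3]'; python3 -c "
from pl import *
plan([0.371,-0.218,0.30],Rdown(-18.5),polar=True)"
```

```text
clock: 3.12
tool_pos: [0.3344, 0.4892, 0.2769]
eef_rot: [0.279, 0.96, 0.001, -0.005]
contact_force: [-0.3, 0.1, 0.6]
opening: 0.999
clock: 3.53
tool_pos: [0.4568, 0.3403, 0.2977]
eef_rot: [0.408, 0.913, 0.003, -0.005]
contact_force: [0.8, -0.7, -0.2]
opening: 0.997
clock 3.53 tcp [0.4568 0.3403 0.2977] n=18  err mm [ -85.8 -558.3    2.3] rot [-0.2 -0.6 60.3] F [ 0.8 -0.7 -0.2] open 87.8
-35.6, -12.2, -0.5, -0, -0, 3.4
-35, -12.3, -0.5, -0, -0, 3.4
-34.4, -12.5, -0.5, -0, -0, 3.4
-33.9, -12.7, -0.4, -0, -0, 3.4
-33.3, -12.8, -0.4, -0, -0, 3.4
```

```bash
python3 -m creep '[-35,-12,0,0,0,3.5,-35,-12,0,0,0,3.5,-35,-12,0,0,0,3.5,-35,-12,0,0,0,3.5,-35,-12,0,0,0,3.5]' && python3 -m creep '[-34,-12,0,0,0,3.5,-34,-12,0,0,0,3.5,-34,-12,0,0,0,3.5,-34,-12,0,0,0,3.5,-34,-12,0,0,0,3.5]'; python3 -c "
from pl import *
plan([0.371,-0.218,0.30],Rdown(-18.5),polar=True)"
```

```text
clock: 3.95
tool_pos: [0.5123, 0.1551, 0.2974]
eef_rot: [0.549, 0.836, 0.006, -0.003]
contact_force: [0.9, 0.2, -0.1]
opening: 1.0
clock: 4.37
tool_pos: [0.5033, -0.0335, 0.2959]
eef_rot: [0.676, 0.737, 0.007, -0.002]
contact_force: [0.8, -0.4, 0.5]
opening: 0.999
clock 4.37 tcp [ 0.5033 -0.0335  0.2959] n=7  err mm [-132.3 -184.5    4.1] rot [ 0.3 -0.8 23.4] F [ 0.8 -0.4  0.5] open 88.1
-30.6, -16.5, -1.1, 0, -0.1, 3.3
-29.8, -16.6, -1, 0, -0.1, 3.3
-29, -16.7, -0.9, 0, -0.1, 3.3
-28.1, -16.8, -0.9, 0, -0.1, 3.3
-27.3, -16.9, -0.8, 0, -0.1, 3.3
```

```bash
python3 -m creep '[-31,-17,-1,0,-0.2,3.4,-31,-17,-1,0,-0.2,3.4,-30,-17,-1,0,-0.2,3.4,-30,-17,-1,0,-0.2,3.4,-29,-17,-1,0,-0.2,3.4]';  python3 - <<'E'
from pl import *
plan([0.371,-0.218,0.30],Rdown(-18.5),polar=True)
s=pic('wrist','w1');save(s,'w1')
print([(np.round(r['xy'],1),r['score']) for r in find_in('hanger_grip','wrist')])
p=proj(s,[.371,-.218,.195]);print(p)
E
```

```text
clock: 4.78
tool_pos: [0.4116, -0.1903, 0.3002]
eef_rot: [0.783, 0.622, 0.002, 0.007]
contact_force: [0.5, -0.8, 0.5]
opening: 1.001
clock 4.78 tcp [ 0.4116 -0.1903  0.3002] n=2  err mm [-40.6 -27.7  -0.2] rot [0.8 0.2 5.4] F [ 0.5 -0.8  0.5] open 88.2
-18.8, -16.2, -0, 0.4, 0.1, 2.7
-18.2, -16.2, 0, 0.4, 0.1, 2.7
[(array([290.5, 230.3]), 0.63)]
[278.30828545 245.02815899]
```

View pics/w1.png

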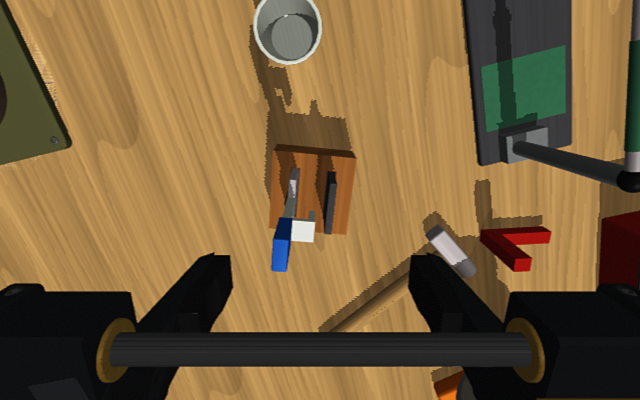

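Run:
```python
import cv2
s=cv2.imread('pics/w1.png')
cv2.imwrite('pics/w1c.png',cv2.resize(s[140:280,255:365],None,fx=4,fy=4,interpolation=cv2.INTER_CUBIC))
```

```text
(no output)
```

View pics/w1c.png

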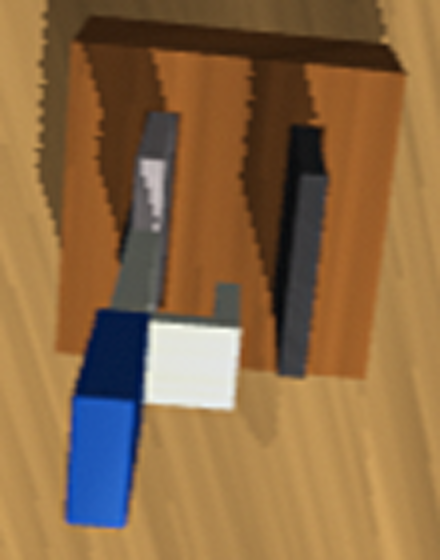

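Run:
```python
from h import *
np.set_printoptions(precision=4,suppress=True)
s=dict(np.load('w1.npz'))
f=lambda p:np.array(p)/4+[255,140]
for P,z in [([(75,398),(138,402),(127,527),(66,523)],.218),([(74,42),(405,75),(365,378),(57,352)],.052),([(150,322),(242,326),(233,408),(143,402)],.168)]:
    c=np.array([atz(s,f(p),z) for p in P]); print(c.mean(0))
    for i in range(4):
        d=c[(i+1)%4]-c[i]; print(' ',np.linalg.norm(d).round(4),np.degrees(np.arctan2(d[1],d[0])).round(1))
```

```text
[ 0.3754 -0.217   0.218 ]
  0.0118 -17.5
  0.0268 -109.4
  0.0118 162.2
  0.0267 70.5
[ 0.3959 -0.2243  0.052 ]
  0.0988 -19.0
  0.0991 -108.6
  0.0992 161.3
  0.0996 71.2
[ 0.3901 -0.2219  0.168 ]
  0.0206 -16.1
  0.0203 -109.2
  0.0206 162.3
  0.0198 70.7
```

```bash
python3 -c "
from pl import *
plan([0.3755,-0.217,0.27],Rdown(-18.8),n=2)"
```

```text
clock 4.88 tcp [ 0.4083 -0.1933  0.3004] n=2  err mm [-32.8 -23.7 -30.4] rot [0.6 0.4 5.2] F [ 0.6  0.4 -0.3] open 88.1
-15.2, -13.3, 15.2, 0.3, 0.2, 2.6
-15.9, -12.5, 15.2, 0.3, 0.2, 2.6
```

```bash
python3 -m creep '[-15.2,-13.3,10,0.3,0.2,2.6,-15.6,-12.8,10,0.3,0.2,2.6,0,0,0,0,0,0]' 50;  python3 - <<'E'
from pl import *
plan([0.3755,-0.217,0.178],Rdown(-18.8))
E
```

```text
clock: 5.13
tool_pos: [0.3763, -0.2169, 0.2808]
eef_rot: [0.814, 0.582, 0.002, 0.001]
contact_force: [-0.9, 0.3, 0.4]
opening: 0.801
clock 5.13 tcp [ 0.3763 -0.2169  0.2808] n=3  err mm [-8.000e-01 -1.000e-01 -1.028e+02] rot [ 0.3 -0.1 -0.1] F [-0.9  0.3  0.4] open 70.6
-0.2, -0.4, 34.3, 0.1, -0, -0
-0.1, -0.4, 34.3, 0.1, -0, -0
-0.1, -0.3, 34.3, 0.1, -0, -0
```

```bash
python3 -m creep '[0,-0.5,34,0.1,0,0,0,-0.5,34,0.1,0,0,0,0,25,0.1,0,0,0,0,10,0,0,0,0,0,0,0,0,0]' 50;  python3 - <<'E'
from pl import *
plan([0.3755,-0.217,0.178],Rdown(-18.8))
s=pic('wrist','w2')
E
```

```text
clock: 5.55
tool_pos: [0.3851, -0.2142, 0.1765]
eef_rot: [0.81, 0.586, 0.006, 0.004]
contact_force: [-0.3, -0.6, 0.5]
opening: 0.569
clock 5.55 tcp [ 0.3851 -0.2142  0.1765] n=1  err mm [-9.6 -2.8  1.5] rot [ 0.7 -0.3  0.5] F [-0.3 -0.6  0.5] open 50.2
-5.6, -8.3, -1.6, 0.7, -0.3, 0.5
```

View pics/w2.png

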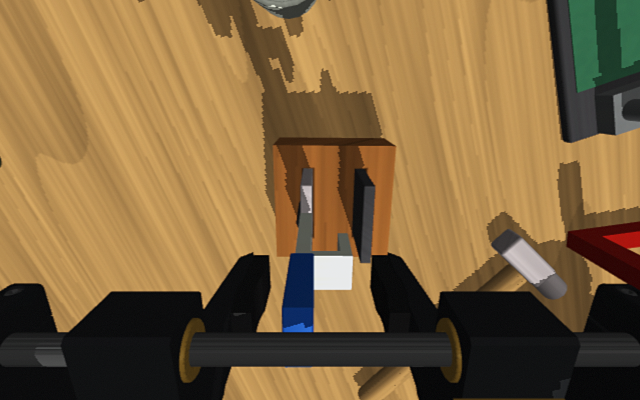

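The fingers straddle the blue grip (tab around (298,310)), but the tool has drifted about 9 mm toward +x; correcting before closing.

```bash
python3 -m creep '[-3,-4.5,-0.5,0.4,-0.2,0.3,-3,-4.5,-0.5,0.4,-0.2,0.3,0,0,0,0,0,0]' ;  python3 - <<'E'
from pl import *
plan([0.3755,-0.217,0.178],Rdown(-18.8))
E
```

```text
clock: 5.85
tool_pos: [0.3772, -0.2167, 0.1802]
eef_rot: [0.813, 0.583, 0.0, 0.002]
contact_force: [0.2, 0.0, -0.2]
opening: 0.569
clock 5.85 tcp [ 0.3772 -0.2167  0.1802] n=1  err mm [-1.7 -0.3 -2.2] rot [0.2 0.1 0.1] F [ 0.2  0.  -0.2] open 50.1
-0.9, -1.5, 2.2, 0.2, 0.1, 0.1
```

Good. Close with 40 N.

```bash
python3 -m creep '[-1,-1.5,2,0.2,0.1,0.1,0,0,0,0,0,0,0,0,0,0,0,0,0,0,0,0,0,0,0,0,0,0,0,0]' 0 40;  python3 -m creep '[0,0,0,0,0,0,0,0,0,0,0,0]';python3 - <<'E'
from pl import *
plan([0.3755,-0.217,0.178],Rdown(-18.8))
E
```

```text
clock: 6.27
tool_pos: [0.3768, -0.2179, 0.1807]
eef_rot: [0.813, 0.582, 0.001, 0.002]
contact_force: [-0.3, -0.1, 0.4]
opening: 0.211
clock: 6.43
tool_pos: [0.3763, -0.2177, 0.1808]
eef_rot: [0.813, 0.582, 0.001, 0.002]
contact_force: [-2.2, 1.0, 0.9]
opening: 0.13
clock 6.43 tcp [ 0.3763 -0.2177  0.1808] n=1  err mm [-0.8  0.7 -2.8] rot [ 0.2  0.  -0. ] F [-2.2  1.   0.9] open 11.5
0.4, -1, 2.8, 0.2, 0, -0
```

```bash
python3 -m creep '[0,0,-10,0,0,0,0,0,-10,0,0,0,0,0,-10,0,0,0,0,0,-10,0,0,0,0,0,-10,0,0,0]';python3 - <<'E'
from pl import *
plan([0.3763,-0.2177,0.296],Rdown(-18.8))
E
```

```text
clock: 6.85
tool_pos: [0.3746, -0.2166, 0.2297]
eef_rot: [0.813, 0.582, -0.001, -0.001]
contact_force: [0.1, 0.2, -2.8]
opening: 0.13
clock 6.85 tcp [ 0.3746 -0.2166  0.2297] n=2  err mm [ 1.7 -1.1 66.3] rot [-0.1 -0.   0. ] F [ 0.1  0.2 -2.8] open 11.5
-0.2, 0.9, -33.2, -0.1, -0, 0
-0.2, 0.9, -33.2, -0.1, -0, 0
```

```bash
python3 -m creep '[0,1,-25,0,0,0,0,1,-25,0,0,0,0,1,-17,0,0,0]';python3 - <<'E'
from pl import *
plan([0.60,-0.167,0.296],Rdown(0.8),vmax=26)
E
```

```text
clock: 7.1
tool_pos: [0.375, -0.2162, 0.2967]
eef_rot: [0.813, 0.582, -0.003, -0.005]
contact_force: [0.7, -0.4, -3.4]
opening: 0.134
clock 7.10 tcp [ 0.375  -0.2162  0.2967] n=9  err mm [225.   49.2  -0.7] rot [ -0.6  -0.2 -19.6] F [ 0.7 -0.4 -3.4] open 11.8
13.2, 21.9, -0.2, -0.1, -0, -2.2
12.4, 22.4, -0.1, -0.1, -0, -2.2
11.5, 22.8, -0.1, -0.1, -0, -2.2
10.6, 23.3, -0.1, -0.1, -0, -2.2
9.8, 23.7, -0.1, -0.1, -0, -2.2
```

```bash
python3 -m creep '[14,22,0,0,0,-2.2,13,22,0,0,0,-2.2,12,23,0,0,0,-2.2,11,23,0,0,0,-2.2,10,23,0,0,0,-2.2]';python3 - <<'E'
from pl import *
plan([0.60,-0.167,0.296],Rdown(0.8),vmax=26)
E
```

```text
clock: 7.52
tool_pos: [0.4975, -0.1878, 0.2983]
eef_rot: [0.754, 0.657, -0.004, -0.005]
contact_force: [-0.9, -0.7, -2.8]
opening: 0.131
clock 7.52 tcp [ 0.4975 -0.1878  0.2983] n=5  err mm [102.5  20.8  -2.3] rot [-0.7 -0.1 -8.7] F [-0.9 -0.7 -2.8] open 11.6
6.9, 19.7, 0.2, -0.1, -0, -1.7
6.3, 19.9, 0.3, -0.1, -0, -1.7
5.7, 20.1, 0.3, -0.1, -0, -1.7
5.1, 20.3, 0.4, -0.1, -0, -1.7
4.5, 20.4, 0.4, -0.1, -0, -1.7
```

```bash
python3 -m creep '[7,20,0,-0.1,0,-1.7,6,20,0,-0.1,0,-1.7,6,20,0,-0.1,0,-1.7,5,20,0,-0.1,0,-1.7,5,20,0,-0.1,0,-1.7]';python3 - <<'E'
from pl import *
plan([0.646,-0.167,0.29],Rdown(0.8),vmax=20)
for c in ['scene','top']: save(pic(c,c+'1'),c+'1')
import cv2
t=cv2.imread('pics/top1.png');s=cv2.imread('pics/scene1.png')
cv2.imwrite('pics/s1c.png',cv2.resize(s[110:280,160:340],None,fx=3.5,fy=3.5,interpolation=cv2.INTER_CUBIC))
cv2.imwrite('pics/t1c.png',cv2.resize(t[110:190,250:410],None,fx=5,fy=5,interpolation=cv2.INTER_CUBIC))
E
```

```text
clock: 7.93
tool_pos: [0.6025, -0.1625, 0.2926]
eef_rot: [0.7, 0.714, -0.002, -0.006]
contact_force: [0.4, -0.2, -3.0]
opening: 0.128
clock 7.93 tcp [ 0.6025 -0.1625  0.2926] n=3  err mm [43.5 -4.5 -2.6] rot [-0.7 -0.3  0.4] F [ 0.4 -0.2 -3. ] open 11.3
-1.8, 14.5, 0.7, -0.2, -0.1, 0.1
-1.8, 14.5, 0.7, -0.2, -0.1, 0.1
-1.7, 14.5, 0.8, -0.2, -0.1, 0.1
```

View pics/s1c.png

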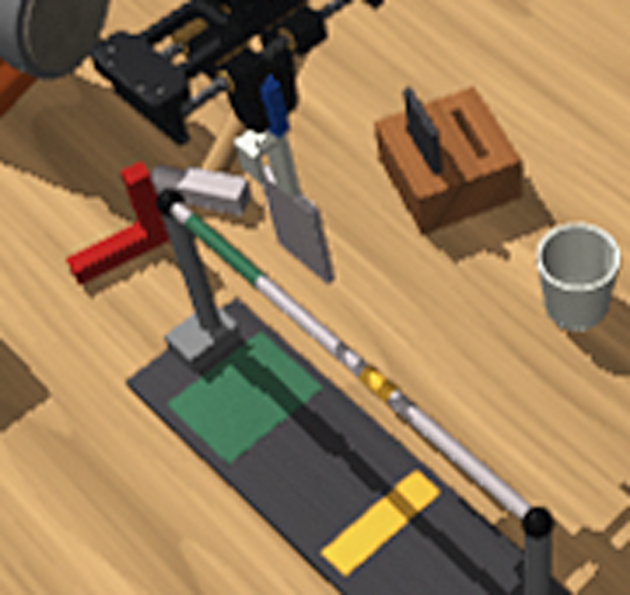

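View pics/t1c.png

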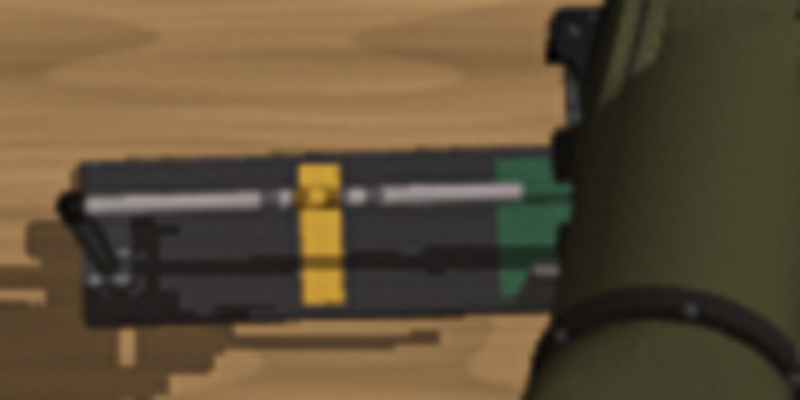

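The sample hangs upright in the fingers with its hook towards the rail; the wood slot is empty. Moving over the green end.

```bash
python3 -m creep '[-2,14,2,-0.3,-0.1,0.1,-2,14,2,-0.3,-0.1,0.1,-1,14,2,-0.2,-0.1,0.1,0,0,0,0,0,0]';python3 - <<'E'
from pl import *
plan([0.6465,-0.167,0.28],Rdown(0.8),vmax=20)
save(pic('wrist','w3'),'w3');save(pic('scene','s3'),'s3')
import cv2
t=cv2.imread('pics/w3.png');s=cv2.imread('pics/s3.png')
cv2.imwrite('pics/s3c.png',cv2.resize(s[110:230,170:290],None,fx=5,fy=5,interpolation=cv2.INTER_CUBIC))
E
```

```text
clock: 8.37
tool_pos: [0.6442, -0.1642, 0.2814]
eef_rot: [0.701, 0.713, -0.0, -0.003]
contact_force: [-0.5, 0.1, -3.8]
opening: 0.135
clock 8.37 tcp [ 0.6442 -0.1642  0.2814] n=1  err mm [ 2.3 -2.8 -1.4] rot [-0.3 -0.2  0.2] F [-0.5  0.1 -3.8] open 11.9
-2.9, 2.3, 1.4, -0.3, -0.2, 0.2
```

View pics/s3c.png

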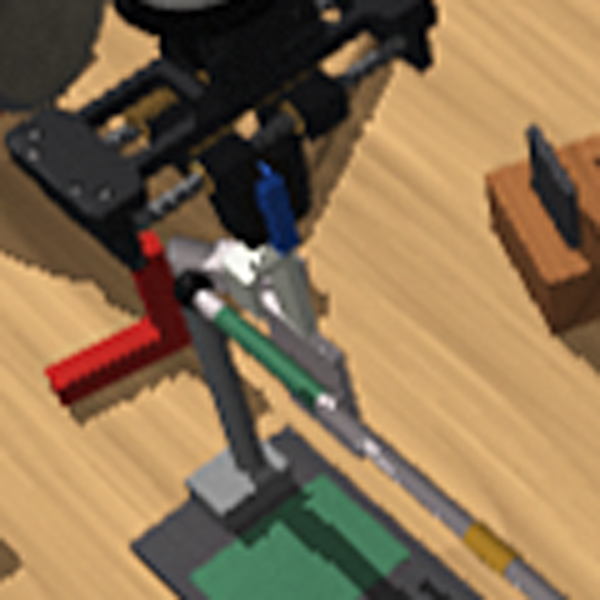

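View pics/w3.png

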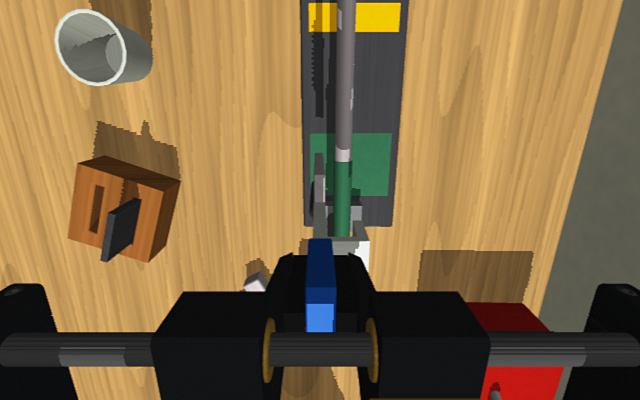

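Run:
```python
from h import *
import cv2
t=cv2.imread('pics/w3.png')
cv2.imwrite('pics/w3c.png',cv2.resize(t[120:300,280:400],None,fx=5,fy=3.3*1,interpolation=cv2.INTER_CUBIC)[:, :])
s=dict(np.load('w3.npz'))
print(ray(s,(320,200))[0])
for y in (-0.16,-.13,-.1,-.05,0,.05):
    x=.6565-.0142*(y+.0415)
    print(y,proj(s,[x-.006,y,.19]),proj(s,[x+.006,y,.19]))
for y in (-0.154,): # hook front edge: gap at own x 4..20, bar underside
    g=np.array([.6442,-.1642,.2814+.0142])
    for dx,dz in [(4,-33),(20,-33),(26,-27),(4,-27),(20,-57),(26,-57)]: print(dx,dz,proj(s,[g[0]+dx/1000,y,g[2]+dz/1000]))
```

```text
[ 0.64362397 -0.0803194   0.42770823]
-0.16 [331.2696776  205.37334982] [347.20913998 205.6568019 ]
-0.13 [331.8304807  166.08960949] [348.40163428 166.38512825]
-0.1 [332.43756999 123.56356469] [349.69254955 123.87221763]
-0.05 [333.56895719  44.31093336] [352.09832645  44.64426205]
0 [334.88080055 -47.58248516] [354.8878147 -47.2202214]
0.05 [ 336.42001569 -155.40308739] [ 358.16077018 -155.00643046]
4 -33 [327.79606075 237.49032193]
20 -33 [357.40035446 238.01555713]
26 -27 [370.02240285 242.93409075]
4 -27 [327.98889737 242.18859077]
20 -57 [353.41526512 221.80019066]
26 -57 [363.27069212 221.97524789]
```

View pics/w3c.png

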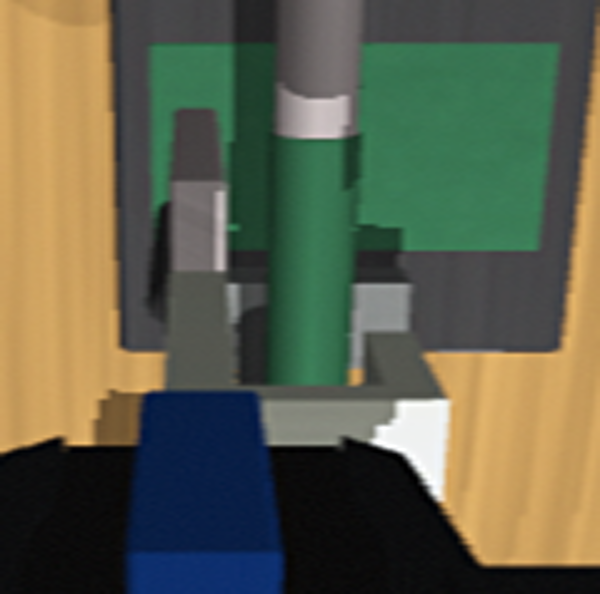

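```bash
python3 -m creep '[-2.9,3.9,1.4,-0.3,-0.2,0.2,0,0,4,0,0,0,0,0,0,0,0,0]';python3 - <<'E'
from pl import *
plan([0.6483,-0.167,0.2155],Rdown(0.8),vmax=12)
E
```

```text
clock: 8.72
tool_pos: [0.6428, -0.1688, 0.2759]
eef_rot: [0.704, 0.711, -0.002, -0.002]
contact_force: [-0.4, 0.8, -2.8]
opening: 0.13
clock 8.72 tcp [ 0.6428 -0.1688  0.2759] n=6  err mm [  5.5   1.8 -60.4] rot [-0.3  0.  -0.2] F [-0.4  0.8 -2.8] open 11.4
0.3, 1, 10.1, -0.1, 0, -0
0.3, 1, 10.1, -0.1, 0, -0
0.3, 1, 10.1, -0.1, 0, -0
0.3, 0.9, 10.1, -0.1, 0, -0
0.3, 0.9, 10.1, -0.1, 0, -0
```

```bash
python3 -m creep '[2,5.5,10,-0.3,0,-0.2,0,0,10,0,0,0,0,0,0,0,0,0]';python3 - <<'E'
from pl import *
plan([0.6483,-0.167,0.2155],Rdown(0.8),vmax=12)
E
```

```text
clock: 8.97
tool_pos: [0.6477, -0.1671, 0.2546]
eef_rot: [0.703, 0.712, -0.0, 0.0]
contact_force: [-0.9, 0.0, -2.4]
opening: 0.133
clock 8.97 tcp [ 0.6477 -0.1671  0.2546] n=4  err mm [  0.6   0.1 -39.1] rot [ 0.   0.  -0.1] F [-0.9  0.  -2.4] open 11.7
0, 0.1, 9.8, 0, 0, -0
0, 0.1, 9.8, 0, 0, -0
0, 0.1, 9.8, 0, 0, -0
0, 0.1, 9.8, 0, 0, -0
```

```bash
python3 -m creep '[0,0.6,6,0,0,0,0,0,0,0,0,0]';python3 - <<'E'
from pl import *
plan([0.6483,-0.167,0.2155],Rdown(0.8),vmax=12)
save(pic('wrist','w4'),'w4')
import cv2
t=cv2.imread('pics/w4.png')
cv2.imwrite('pics/w4c.png',cv2.resize(t[120:300,280:400],None,fx=5,fy=3.3*1,interpolation=cv2.INTER_CUBIC)[:, :])
E
```

```text
clock: 9.13
tool_pos: [0.6477, -0.1666, 0.2468]
eef_rot: [0.702, 0.712, -0.001, -0.001]
contact_force: [-0.5, 0.3, -3.6]
opening: 0.134
clock 9.13 tcp [ 0.6477 -0.1666  0.2468] n=3  err mm [  0.6  -0.4 -31.3] rot [-0.1 -0.  -0. ] F [-0.5  0.3 -3.6] open 11.8
-0.1, 0.2, 10.4, -0, -0, -0
-0.1, 0.2, 10.4, -0, -0, -0
-0.1, 0.2, 10.4, -0, -0, -0
```

View pics/w4c.png

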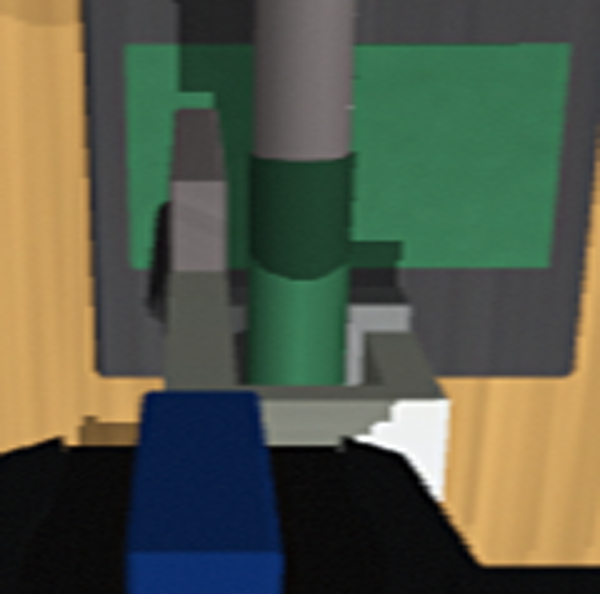

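Run:
```python
from h import *
s=dict(np.load('w4.npz'))
for y in (-.16,-.145,-.13,-.1):
    x=.6603-.0142*(y+.16); print(y,*[np.round((proj(s,[x+d,y,.19])-[280,120])*[5,3.3]) for d in (-.006,.006)])
```

```text
-0.16 [251. 324.] [343. 325.]
-0.145 [252. 252.] [347. 253.]
-0.13 [253. 176.] [350. 177.]
-0.1 [256.  13.] [357.  14.]
```

The rail projects exactly where predicted (axis x≈0.660), centred in the hook gap; lowering.

```bash
python3 -m creep '[0,0.5,10,0,0,0,0,0,10,0,0,0,0,0,0,0,0,0]';python3 - <<'E'
from pl import *
plan([0.6483,-0.167,0.2155],Rdown(0.8),vmax=12)
E
```

```text
clock: 9.43
tool_pos: [0.6492, -0.167, 0.2266]
eef_rot: [0.702, 0.712, 0.0, 0.001]
contact_force: [-0.3, 0.1, -3.4]
opening: 0.132
clock 9.43 tcp [ 0.6492 -0.167   0.2266] n=1  err mm [ -0.9  -0.  -11.1] rot [ 0.1  0.  -0. ] F [-0.3  0.1 -3.4] open 11.6
0, -1, 11.1, 0.1, 0, -0
```

```bash
python3 -m creep '[0,-0.8,8,0,0,0,0,0,3,0,0,0,0,0,1,0,0,0,0,0,0,0,0,0]';python3 - <<'E'
from pl import *
plan([0.6483,-0.167,0.2155],Rdown(0.8),vmax=12)
E
```

```text
clock: 9.77
tool_pos: [0.6485, -0.1671, 0.2152]
eef_rot: [0.703, 0.712, 0.0, 0.001]
contact_force: [0.6, -0.2, -2.7]
opening: 0.134
clock 9.77 tcp [ 0.6485 -0.1671  0.2152] n=1  err mm [-0.2  0.1  0.3] rot [ 0.1  0.  -0.1] F [ 0.6 -0.2 -2.7] open 11.8
0.1, -0.2, -0.3, 0.1, 0, -0.1
```

```bash
python3 -m creep '[0,0,1.5,0,0,0,0,0,0,0,0,0]';python3 -m creep '[0,0,1.5,0,0,0,0,0,0,0,0,0]'
```

```text
clock: 9.93
tool_pos: [0.6489, -0.1673, 0.2152]
eef_rot: [0.703, 0.712, 0.001, 0.002]
contact_force: [-0.2, -0.4, -3.4]
opening: 0.129
clock: 10.1
tool_pos: [0.6492, -0.1675, 0.2151]
eef_rot: [0.703, 0.712, 0.002, 0.002]
contact_force: [0.2, -0.5, -2.6]
opening: 0.132
```

```bash
python3 -m creep '[0,-0.5,4,0,0,0,0,0,4,0,0,0]';python3 -m creep '[0,0,3,0,0,0,0,0,3,0,0,0,0,0,3,0,0,0]'
```

```text
clock: 10.27
tool_pos: [0.6493, -0.1677, 0.2143]
eef_rot: [0.703, 0.711, 0.003, 0.004]
contact_force: [-11.8, 4.1, 29.4]
opening: 0.136
clock: 10.52
tool_pos: [0.6492, -0.1677, 0.2144]
eef_rot: [0.703, 0.711, 0.005, 0.005]
contact_force: [-7.8, 3.5, 17.3]
opening: 0.133
```

```bash
python3 -m creep '[0,0,1,0,0,0,0,0,1,0,0,0,0,0,1,0,0,0]';python3 - <<'E'
from pl import *
plan([0.6461,-0.0015,0.2145],Rdown(0.8),vmax=12)
E
```

```text
clock: 10.77
tool_pos: [0.6493, -0.1678, 0.2145]
eef_rot: [0.703, 0.711, 0.005, 0.006]
contact_force: [-4.8, 2.3, 10.1]
opening: 0.133
clock 10.77 tcp [ 0.6493 -0.1678  0.2145] n=14  err mm [ -3.2 166.3   0. ] rot [ 0.9  0.  -0.2] F [-4.8  2.3 10.1] open 11.7
11.9, -0.1, -0, 0.1, 0, -0
11.9, -0.1, -0, 0.1, 0, -0
11.9, -0.1, -0, 0.1, 0, -0
11.9, -0.1, -0, 0.1, 0, -0
11.9, -0.1, -0, 0.1, 0, -0
```

Run:
```python
from h import *
save(pic('scene','s5'),'s5')
s=cv2.imread('pics/s5.png')
cv2.imwrite('pics/s5c.png',cv2.resize(s[110:270,170:330],None,fx=3.7,fy=3.7,interpolation=cv2.INTER_CUBIC))
```

```text
(no output)
```

View pics/s5c.png

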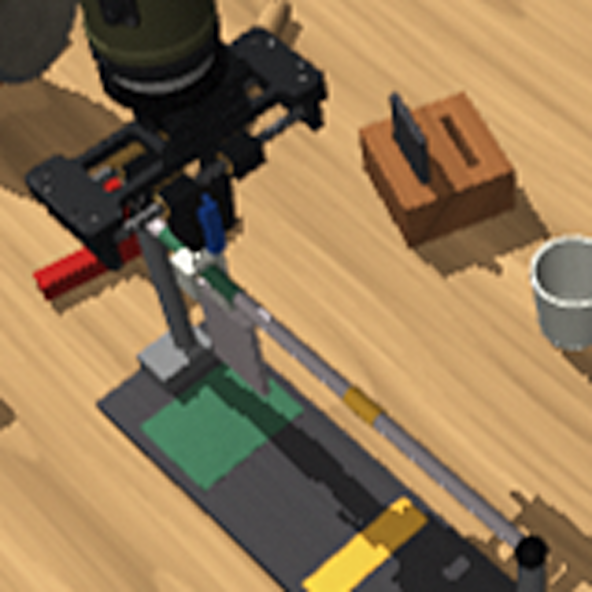

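The hook sits over the rail in the green section. Sliding toward the mark.

```bash
python3 -m creep '[12,0,0.5,0.2,0,0,12,0,0.5,0.2,0,0,12,0,0.5,0.2,0,0,12,0,0.5,0,0,0,12,0,0.5,0,0,0]';python3 - <<'E'
from pl import *
plan([0.6461,-0.0015,0.2145],Rdown(0.8),vmax=12)
E
```

```text
clock: 11.23
tool_pos: [0.6492, -0.1242, 0.2146]
eef_rot: [0.708, 0.706, -0.006, 0.014]
contact_force: [-3.5, -6.4, 6.8]
opening: 0.134
clock 11.23 tcp [ 0.6492 -0.1242  0.2146] n=11  err mm [-3.100e+00  1.227e+02 -1.000e-01] rot [ 0.6  1.6 -0.9] F [-3.5 -6.4  6.8] open 11.8
11.2, -0.3, -0.3, 0.1, 0.1, -0.1
11.2, -0.3, -0.3, 0.1, 0.1, -0.1
11.2, -0.3, -0.2, 0.1, 0.1, -0.1
11.2, -0.3, -0.2, 0.1, 0.1, -0.1
11.2, -0.2, -0.2, 0.1, 0.1, -0.1
```

```bash
python3 -m creep '[12,-0.3,-0.3,0.1,0.4,-0.2,12,-0.3,-0.3,0.1,0.4,-0.2,12,-0.3,-0.2,0.1,0.4,-0.2,12,-0.3,-0.2,0,0.2,0,12,-0.3,-0.2,0,0.2,0]';python3 - <<'E'
from pl import *
plan([0.6461,-0.0015,0.2145],Rdown(0.8),vmax=12)
E
```

```text
clock: 11.65
tool_pos: [0.6482, -0.0634, 0.2147]
eef_rot: [0.705, 0.709, 0.001, 0.004]
contact_force: [0.6, -2.6, 2.7]
opening: 0.13
clock 11.65 tcp [ 0.6482 -0.0634  0.2147] n=6  err mm [-2.1 61.9 -0.2] rot [ 0.4  0.3 -0.5] F [ 0.6 -2.6  2.7] open 11.5
10.3, -0.3, -0, 0.1, 0, -0.1
10.3, -0.3, -0, 0.1, 0, -0.1
10.3, -0.3, -0, 0.1, 0, -0.1
10.3, -0.3, 0, 0.1, 0, -0.1
10.3, -0.2, 0, 0.1, 0, -0.1
```

```bash
python3 -m creep '[11,-0.3,0,0.1,0.2,-0.1,11,-0.3,0,0.1,0.2,-0.1,11,-0.3,0,0.1,0.2,-0.1,11,-0.3,0,0,0.2,0,8,-0.3,0,0,0.2,0]';python3 -m creep '[0,0,0,0,0,0]'
python3 - <<'E'
from pl import *
plan([0.6461,-0.0015,0.2145],Rdown(0.8),vmax=12)
for c in ['wrist','scene']: save(pic(c,c+'6'),c+'6')
t=cv2.imread('pics/wrist6.png');s=cv2.imread('pics/scene6.png')
cv2.imwrite('pics/w6c.png',cv2.resize(t[100:300,270:430],None,fx=4,fy=3,interpolation=cv2.INTER_CUBIC))
cv2.imwrite('pics/s6c.png',cv2.resize(s[150:300,210:360],None,fx=4,fy=4,interpolation=cv2.INTER_CUBIC))
E
```

```text
clock: 12.07
tool_pos: [0.6467, -0.0023, 0.2147]
eef_rot: [0.702, 0.712, 0.007, -0.005]
contact_force: [0.3, -2.7, 2.8]
opening: 0.132
clock: 12.15
tool_pos: [0.6467, 0.0009, 0.2147]
eef_rot: [0.701, 0.714, 0.008, -0.006]
contact_force: [-0.8, -2.0, 3.6]
opening: 0.134
clock 12.15 tcp [0.6467 0.0009 0.2147] n=1  err mm [-0.6 -2.4 -0.2] rot [ 0.2 -1.1  0.3] F [-0.8 -2.   3.6] open 11.8
-2.4, -0.6, 0.2, 0.2, -1.1, 0.3
```

View pics/w6c.png

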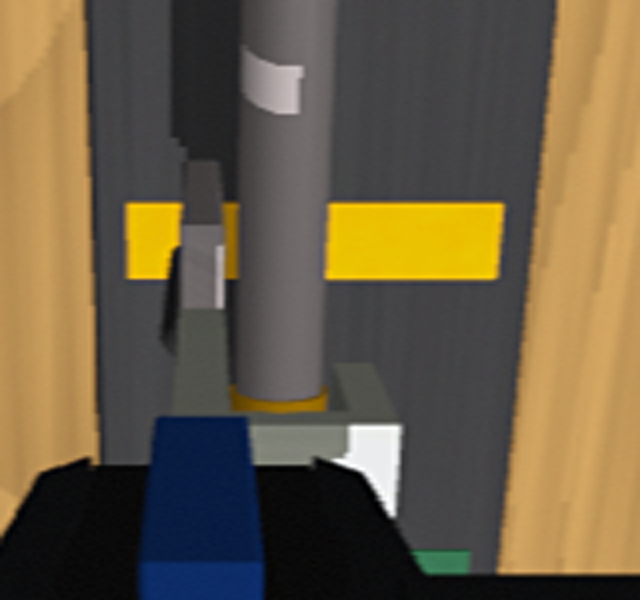

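View pics/s6c.png

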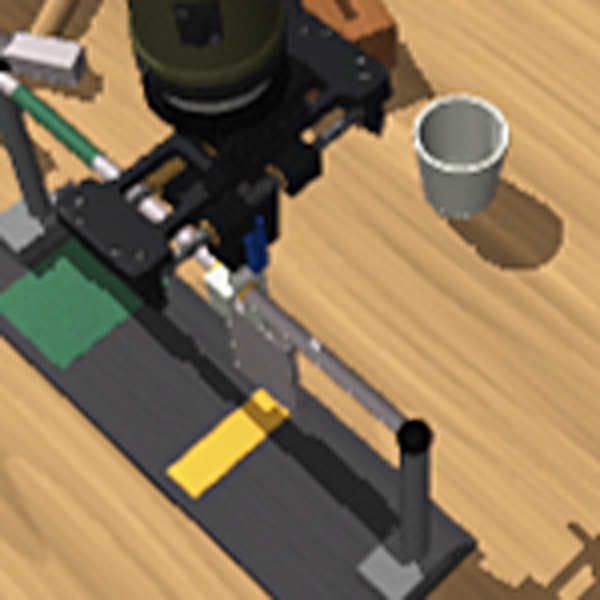

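Run:
```python
from h import *
np.set_printoptions(precision=4,suppress=True)
w=dict(np.load('wrist6.npz'));s=dict(np.load('scene6.npz'))
f=lambda p:np.array(p)/[4,3]+[270,100]; g=lambda p:np.array(p)/4+[210,150]
print('band +y edge',atz(w,f((280,400)),.196))
print('hook front (z.196+)',atz(w,f((285,420)),.196),atz(w,f((372,425)),.202))
print('stripe',[atz(w,f(p),.012) for p in [(315,202),(315,280),(126,203),(126,279),(504,204),(499,279)]])
print('stripe scene',[atz(s,g(p),.012) for p in [(168,473),(195,497),(265,390),(290,412)]])
print('bar scene', atz(s,g((222,290)),.2), 'band +y',atz(s,g((252,290)),.196),'band -y',atz(s,g((213,262)),.196))
print('plate bottom corners', atz(s,g((297,412)),.046))
```

```text
band +y edge [0.6573 0.014  0.196 ]
hook front (z.196+) [0.6582 0.0101 0.196 ] [0.6691 0.0119 0.202 ]
stripe [array([0.6777, 0.0139, 0.012 ]), array([ 0.679 , -0.0148,  0.012 ]), array([0.6274, 0.0126, 0.012 ]), array([ 0.6274, -0.0154,  0.012 ]), array([0.7281, 0.0141, 0.012 ]), array([ 0.7292, -0.0136,  0.012 ])]
stripe scene [array([ 0.7269, -0.0109,  0.012 ]), array([0.7255, 0.0152, 0.012 ]), array([ 0.6385, -0.0114,  0.012 ]), array([0.6379, 0.0134, 0.012 ])]
bar scene [0.67   0.0059 0.2   ] band +y [0.6561 0.0164 0.196 ] band -y [ 0.6594 -0.0147  0.196 ]
plate bottom corners [0.6451 0.0311 0.046 ]
```

```bash
python3 -m creep '[-3,-0.5,-0.3,0.2,-1.1,0.3,0,0,0,0,0,0,0,0,0,0,0,0]'
python3 - <<'E'
from pl import *
plan([0.6467,-0.001,0.2147],Rdown(0.8),vmax=12)
E
```

```text
clock: 12.5
tool_pos: [0.6461, -0.0013, 0.2148]
eef_rot: [0.703, 0.711, 0.0, -0.001]
contact_force: [-0.1, -0.2, 3.1]
opening: 0.134
clock 12.50 tcp [ 0.6461 -0.0013  0.2148] n=1  err mm [ 0.6  0.3 -0.1] rot [-0.1 -0.1 -0.1] F [-0.1 -0.2  3.1] open 11.8
0.3, 0.6, 0.1, -0.1, -0.1, -0.1
```

Pose good. Release.

```bash
python3 -m creep '[0,0,0,0,0,0,0,0,0,0,0,0,0,0,0,0,0,0]' 60; python3 -m creep '[0,0,0,0,0,0,0,0,0,0,0,0,0,0,0,0,0,0,0,0,0,0,0,0,0,0,0,0,0,0]'
python3 - <<'E'
from pl import *
plan([0.6467,-0.001,0.30],Rdown(0.8),vmax=20)
for c in ['wrist','scene']: save(pic(c,c+'7'),c+'7')
t=cv2.imread('pics/wrist7.png');s=cv2.imread('pics/scene7.png')
cv2.imwrite('pics/w7c.png',cv2.resize(t[100:400,220:430],None,fx=3,fy=2,interpolation=cv2.INTER_CUBIC))
cv2.imwrite('pics/s7c.png',cv2.resize(s[150:300,210:360],None,fx=4,fy=4,interpolation=cv2.INTER_CUBIC))
E
```

```text
clock: 12.75
tool_pos: [0.6448, -0.0021, 0.2134]
eef_rot: [0.703, 0.711, -0.001, -0.002]
contact_force: [-0.3, -0.0, -0.8]
opening: 0.339
clock: 13.17
tool_pos: [0.6437, -0.003, 0.2122]
eef_rot: [0.704, 0.71, -0.002, -0.003]
contact_force: [0.3, 0.3, 0.0]
opening: 0.677
clock 13.17 tcp [ 0.6437 -0.003   0.2122] n=5  err mm [ 3.   2.  87.8] rot [-0.4 -0.  -0.3] F [0.3 0.3 0. ] open 59.6
0.4, 0.5, -17.6, -0.1, -0, -0.1
0.4, 0.5, -17.6, -0.1, -0, -0.1
0.4, 0.5, -17.6, -0.1, -0, -0.1
0.4, 0.6, -17.6, -0.1, -0, -0.1
0.4, 0.6, -17.6, -0.1, -0, -0.1
```

View pics/w7c.png

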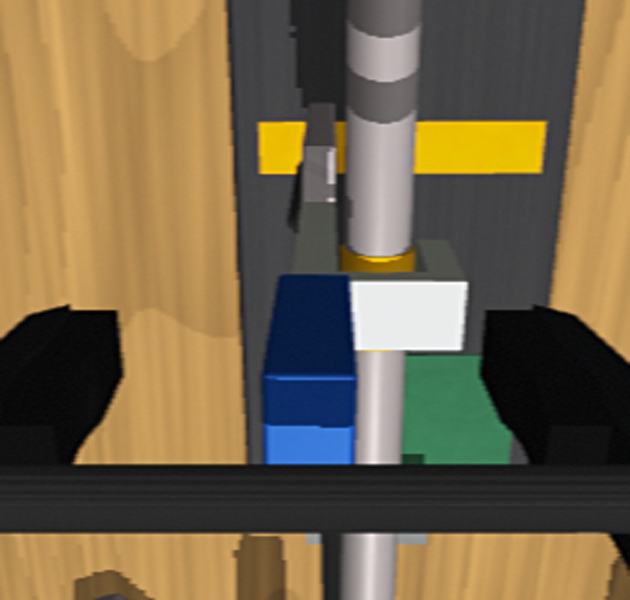

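View pics/s7c.png

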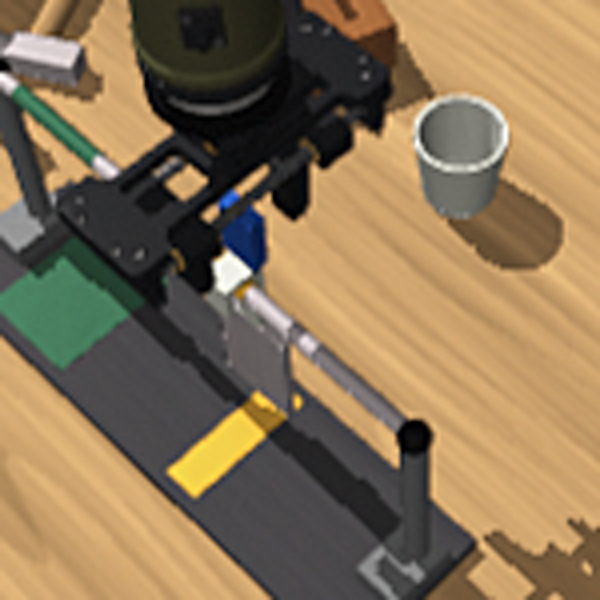

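The sample is released and hangs leaning slightly, the yellow band just showing on both sides of the hook. Retreating straight up.

```bash
python3 -m creep '[0.5,0,-15,0,0,0,0.5,0.5,-20,0,0,0,0.5,0.5,-20,0,0,0,0.5,0.5,-25,0,0,0,0,0,-25,0,0,0]' 88
python3 - <<'E'
from pl import *
for c in ['wrist','scene']: save(pic(c,c+'8'),c+'8')
t=cv2.imread('pics/wrist8.png')
cv2.imwrite('pics/w8c.png',cv2.resize(t[100:400,220:430],None,fx=3,fy=2,interpolation=cv2.INTER_CUBIC))
plan([0.408,0.236,0.30],Rdown(30),polar=True)
E
```

```text
clock: 13.68
tool_pos: [0.642, -0.0006, 0.3144]
eef_rot: [0.704, 0.71, -0.008, -0.008]
contact_force: [-0.1, 0.2, 0.1]
opening: 0.996
clock 13.78 tcp [ 0.6449 -0.001   0.3181] n=10  err mm [-236.9  237.   -18.1] rot [ -0.7  -0.2 -29.5] F [0.1 0.1 0.5] open 87.6
33.2, -17.8, 2.1, -0.1, -0, -2.9
32.2, -17.9, 2, -0.1, -0, -2.9
31.3, -17.9, 2, -0.1, -0, -2.9
30.4, -17.9, 2, -0.1, -0, -2.9
29.4, -17.9, 2, -0.1, -0, -2.9
```

View pics/w8c.png

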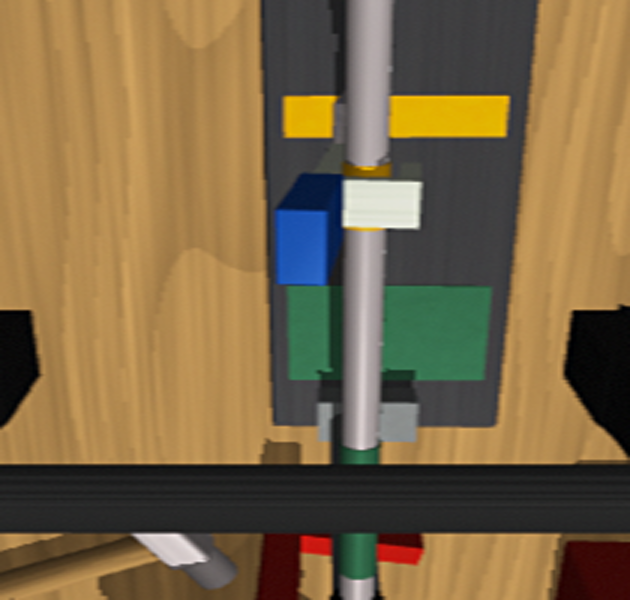

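Run:
```python
from h import *
np.set_printoptions(precision=4,suppress=True)
w=dict(np.load('wrist8.npz'))
f=lambda p:np.array(p)/[3,2]+[220,100]
print('band',atz(w,f((366,165)),.196),atz(w,f((366,231)),.196))
print('bar top',[atz(w,f(p),.202) for p in [(344,181),(422,182),(420,228),(343,225)]])
print('grip top',[atz(w,f(p),.252) for p in [(278,210),(329,210),(325,284),(276,282)]])
print('stripe',[atz(w,f(p),.012) for p in [(440,96),(440,137)]])
```

```text
band [0.6572 0.0141 0.196 ] [ 0.6581 -0.0147  0.196 ]
bar top [array([0.6512, 0.0089, 0.202 ]), array([0.6721, 0.0088, 0.202 ]), array([ 0.6725, -0.0109,  0.202 ]), array([ 0.6514, -0.01  ,  0.202 ])]
grip top [array([0.6356, 0.0132, 0.252 ]), array([0.6469, 0.0134, 0.252 ]), array([ 0.6465, -0.0134,  0.252 ]), array([ 0.6352, -0.0129,  0.252 ])]
stripe [array([0.6974, 0.0137, 0.012 ]), array([ 0.6989, -0.0143,  0.012 ])]
```

```bash
python3 -m creep '[33,-18,2,0,0,-2.9,33,-18,2,0,0,-2.9,32,-18,2,0,0,-2.9,31,-18,2,0,0,-2.9,30,-18,2,0,0,-2.9]' 70; python3 -c "
from pl import *
plan([0.408,0.236,0.28],Rdown(30),polar=True)"
```

```text
clock: 14.2
tool_pos: [0.5401, 0.1416, 0.307]
eef_rot: [0.611, 0.791, -0.004, -0.0]
contact_force: [0.9, 0.5, -0.5]
opening: 0.789
clock 14.20 tcp [0.5401 0.1416 0.307 ] n=5  err mm [-132.1   94.4  -27. ] rot [ -0.4   0.2 -15.3] F [ 0.9  0.5 -0.5] open 69.5
29, -18.2, 5.4, -0.1, 0, -3.1
28.1, -18.2, 5.4, -0.1, 0, -3.1
27.1, -18.1, 5.4, -0.1, 0, -3.1
26.2, -18.1, 5.4, -0.1, 0, -3.1
25.2, -18.1, 5.4, -0.1, 0, -3.1
```

```bash
python3 -m creep '[29,-18,2,0,0,-3.1,29,-18,2,0,0,-3.1,27,-18,2,0,0,-3.1,26,-18,2,0,0,-3.1,15,-10,0,0,0,-2]'
python3 - <<'E'
from pl import *
plan([0.408,0.236,0.28],Rdown(30))
s=pic('wrist','w9');save(s,'w9')
print([np.round(proj(s,[.4075,.2355,z]),1) for z in (.161,.056)])
print([(np.round(r['xy'],1),round(r['score'],2)) for r in find_in('lamp','wrist')])
E
```

```text
clock: 14.62
tool_pos: [0.409, 0.2384, 0.2959]
eef_rot: [0.498, 0.867, -0.005, -0.003]
contact_force: [-0.2, 0.0, 0.6]
opening: 0.79
clock 14.62 tcp [0.409  0.2384 0.2959] n=1  err mm [ -1.   -2.4 -15.9] rot [-0.7 -0.   0.3] F [-0.2  0.   0.6] open 69.6
-1.6, -1.9, 15.9, -0.7, -0, 0.3
[array([318.5, 195.3]), array([320. , 169.2])]
[(array([406.6, 194.8]), 0.69), (array([311.3,  56. ]), 0.58)]
```

View pics/w9.png

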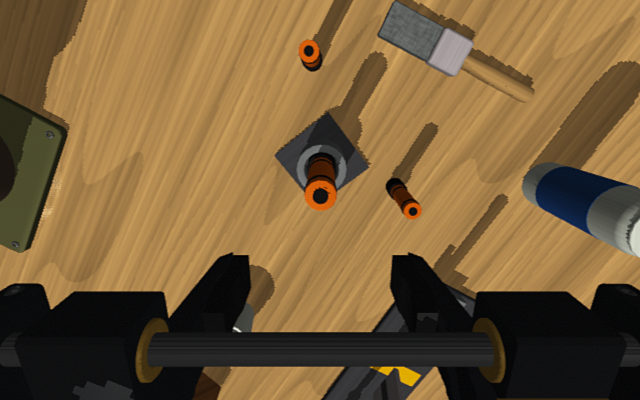

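```bash
python3 -m creep '[-1.6,-1.9,16,-0.7,0,0.3,0,0,30,0,0,0,0,0,30,0,0,0,0,0,20,0,0,0,0,0,0,0,0,0]' 60; python3 -c "
from pl import *
plan([0.408,0.236,0.105],Rdown(30))"
```

```text
clock: 15.13
tool_pos: [0.414, 0.2353, 0.1983]
eef_rot: [0.502, 0.865, 0.004, 0.004]
contact_force: [0.3, -0.2, 0.6]
opening: 0.681
clock 15.13 tcp [0.414  0.2353 0.1983] n=3  err mm [ -6.    0.7 -93.3] rot [ 0.6  0.1 -0.3] F [ 0.3 -0.2  0.6] open 60.0
1.2, -2, 31.1, 0.2, 0, -0.1
1.2, -1.9, 31.1, 0.2, 0, -0.1
1.2, -1.7, 31.1, 0.2, 0, -0.1
```

```bash
python3 -m creep '[2.5,-5,10,0.4,0,-0.2,0.5,-2,25,0.3,0,0,0.5,-2,25,0.3,0,0,0,-1,18,0,0,0,0,0,0,0,0,0]'; python3 -c "
from pl import *
plan([0.408,0.236,0.105],Rdown(30))"
```

```text
clock: 15.55
tool_pos: [0.4111, 0.2313, 0.12]
eef_rot: [0.505, 0.863, -0.001, 0.002]
contact_force: [1.4, 0.0, -0.9]
opening: 0.681
clock 15.55 tcp [0.4111 0.2313 0.12  ] n=1  err mm [ -3.1   4.7 -15. ] rot [ 0.1  0.3 -0.7] F [ 1.4  0.  -0.9] open 60.0
5.7, -0.4, 15, 0.1, 0.3, -0.7
```

```bash
python3 -m creep '[5,-0.4,9,0.1,0.3,-0.7,1,0,6,0,0,0,0,0,0,0,0,0]'; python3 -c "
from pl import *
plan([0.408,0.236,0.105],Rdown(30))"
```

```text
clock: 15.8
tool_pos: [0.4108, 0.2367, 0.106]
eef_rot: [0.501, 0.866, 0.001, 0.001]
contact_force: [0.3, -0.1, 0.6]
opening: 0.679
clock 15.80 tcp [0.4108 0.2367 0.106 ] n=1  err mm [-2.8 -0.7 -1. ] rot [ 0.2  0.  -0.1] F [ 0.3 -0.1  0.6] open 59.9
0.8, -2.8, 1, 0.2, 0, -0.1
```

```bash
python3 -m creep '[0.8,-2.8,0.5,0.2,0,0,0,0,0,0,0,0,0,0,0,0,0,0,0,0,0,0,0,0,0,0,0,0,0,0]' 0 50; python3 -m creep '[0,0,0,0,0,0,0,0,0,0,0,0]'; python3 -c "
from pl import *
plan([0.408,0.236,0.25],Rdown(30),vmax=20)"
```

```text
clock: 16.22
tool_pos: [0.4094, 0.2369, 0.1082]
eef_rot: [0.501, 0.866, 0.002, 0.001]
contact_force: [-1.0, -0.2, -1.2]
opening: 0.33
clock: 16.38
tool_pos: [0.4093, 0.2369, 0.1084]
eef_rot: [0.501, 0.866, 0.002, 0.001]
contact_force: [-0.1, 0.6, -3.1]
opening: 0.321
clock 16.38 tcp [0.4093 0.2369 0.1084] n=8  err mm [ -1.3  -0.9 141.6] rot [ 0.3  0.  -0.1] F [-0.1  0.6 -3.1] open 28.3
-0, -0.1, -17.7, 0, 0, -0
-0, -0.1, -17.7, 0, 0, -0
-0, -0.1, -17.7, 0, 0, -0
-0, -0.1, -17.7, 0, 0, -0
-0, -0.2, -17.7, 0, 0, -0
```

```bash
python3 -m creep '[0,0,-12,0,0,0,0,0,-15,0,0,0,0,0,-18,0,0,0,0,0,-18,0,0,0,0,0,-18,0,0,0]'; python3 -m creep '[0,0,-18,0,0,0,0,0,-18,0,0,0,0,0,-18,0,0,0,0,0,0,0,0,0]'
python3 - <<'E'
from pl import *
s=get_state();print(s['q'])
# target
d=np.array([1,0,-1])/2**.5; weld=np.array([.654,-.0005,.09]); L=.0974
lens=weld-.1*d; tcp=lens-L*d; print('lens',lens,'tcp',tcp)
plan([0.46,0.0,0.30],Rdown(0,20),polar=True,vmax=25)
E
```

```text
clock: 16.8
tool_pos: [0.4067, 0.2353, 0.1885]
eef_rot: [0.5, 0.866, -0.002, -0.001]
contact_force: [0.2, 0.2, -1.6]
opening: 0.317
clock: 17.13
tool_pos: [0.4068, 0.2352, 0.247]
eef_rot: [0.501, 0.866, -0.001, -0.0]
contact_force: [0.2, 0.2, -2.2]
opening: 0.317
[-0.63148304  0.47823437  0.01333011  2.01198662 -0.0094374   0.65391126
 -0.08987125]
lens [ 5.83289322e-01 -5.00000000e-04  1.60710678e-01] tcp [ 5.14417121e-01 -5.00000000e-04  2.29582879e-01]
clock 17.13 tcp [0.4068 0.2352 0.247 ] n=11  err mm [  53.2 -235.2   53. ] rot [-19.7  -5.2  29.6] F [ 0.2  0.2 -2.2] open 28.0
-22.3, -1.4, -4.8, -1.8, -0.5, 2.7
-22.3, -1.3, -4.7, -1.8, -0.5, 2.7
-22.3, -1.1, -4.6, -1.8, -0.5, 2.7
-22.3, -1, -4.5, -1.8, -0.5, 2.7
-22.3, -0.9, -4.5, -1.8, -0.5, 2.7
```

```bash
python3 -c "
from pl import *
plan([0.45,0.0,0.33],Rdown(0),polar=True,vmax=28)"
```

```text
clock 17.13 tcp [0.4068 0.2352 0.247 ] n=10  err mm [  43.2 -235.2   83. ] rot [-0.1  0.1 29.9] F [ 0.2  0.2 -2.2] open 28.0
-24.5, -2.6, -8.3, -0, 0, 3
-24.4, -2.6, -8.3, -0, 0, 3
-24.3, -2.6, -8.3, -0, 0, 3
-24.2, -2.6, -8.3, -0, 0, 3
-24.1, -2.6, -8.3, -0, 0, 3
```

```bash
python3 -m creep '[-24,-2.6,-12,0,0,3,-24,-2.6,-12,0,0,3,-24,-2.6,-10,0,0,3,-24,-2.6,-8,0,0,3,-24,-2.6,-8,0,0,3]'; python3 -m creep '[-24,-2.6,-8,0,0,3,-24,-2.6,-8,0,0,3,-24,-2.6,-8,0,0,3,-24,-2.6,-8,0,0,3,-24,-2.6,0,0,0,3]';  python3 -c "
from pl import *
print(get_state()['q'])
plan([0.45,0.0,0.33],Rdown(0),polar=True,vmax=28)
t,a,b=10,30,30
plan([0.45,0.0,0.33],Rdown(0,a)*R.from_euler('z',t,degrees=True)*R.from_euler('x',b,degrees=True))
"
```

```text
clock: 17.55
tool_pos: [0.4408, 0.1224, 0.2937]
eef_rot: [0.608, 0.794, -0.003, -0.003]
contact_force: [0.1, -0.6, -2.1]
opening: 0.313
clock: 17.97
tool_pos: [0.4455, -0.0043, 0.3225]
eef_rot: [0.711, 0.703, -0.006, -0.004]
contact_force: [-0.0, -0.1, -2.2]
opening: 0.314
[-0.23314812  0.34885058  0.19451932  1.9586627  -0.08453959  0.85676881
 -0.00425093]
clock 17.97 tcp [ 0.4455 -0.0043  0.3225] n=1  err mm [4.5 4.3 7.5] rot [-0.8  0.2 -0.6] F [-0.  -0.1 -2.2] open 27.7
4.3, 4.3, -7.6, -0.8, 0.2, -0.6
clock 17.97 tcp [ 0.4455 -0.0043  0.3225] n=2  err mm [4.5 4.3 7.5] rot [-0.8  5.2  8. ] F [-0.  -0.1 -2.2] open 27.7
2.1, 2.2, -3.8, -0.4, 2.6, 4
2.5, 2, -3.7, -0.4, 2.6, 4
```

```bash
cat > fk.py <<'E'
import numpy as np, itertools
from scipy.spatial.transform import Rotation as R
from scipy.optimize import least_squares
def fk(q,p,sg):
    L1,L2,z0,Lt,o1,o7,a1,a2,a3,d1,d2,d3=p
    T=R.from_euler('z',sg[0]*q[0]+o1); x=np.array([0,0,z0])
    x=x+T.apply([a1,d1,0]); T=T*R.from_euler('y',q[1]); x=x+T.apply([0,0,L1])
    T=T*R.from_euler('z',sg[1]*q[2]); x=x+T.apply([a2,d2,0]); T=T*R.from_euler('y',q[3]); x=x+T.apply([0,0,L2])
    T=T*R.from_euler('z',sg[2]*q[4]); x=x+T.apply([a3,d3,0]); T=T*R.from_euler('y',q[5]); T=T*R.from_euler('z',sg[3]*q[6]+o7)
    return x+T.apply([0,0,Lt]),T
D=[([-1.2222,.6891,-.1946,1.5653,.1573,.9025,-.2151],[.1935,.5943,.2387],[.1567,.9876,0,0]),
([-0.63148304,0.47823437,0.01333011,2.01198662,-0.0094374,0.65391126,-0.08987125],[.4068,.2352,.247],[.501,.866,-.001,0]),
([-0.23314812,0.34885058,0.19451932,1.9586627,-0.08453959,0.85676881,-0.00425093],[.4455,-.0043,.3225],[.711,.703,-.006,-.004])]
def fit(D):
    best=[]
    for sg in itertools.product([1,-1],repeat=4):
        for o7 in (0,np.pi/2,-np.pi/2,np.pi):
            def f(p):
                r=[]
                for q,x,o in D:
                    X,T=fk(q,p,sg); r+=list((X-x)*5); r+=list((T.inv()*R.from_quat(o)).as_rotvec())
                return np.r_[r,(p[6:]-0)*.05,(p[:4]-[.42,.42,.38,.25])*.02,p[4]*.1]
            s=least_squares(f,np.array([.42,.42,.38,.25,0,o7,0,0,0,0,0,0])); best.append((s.cost,sg,s.x))
    best.sort(key=lambda b:b[0]); return best
if __name__=='__main__':
    np.set_printoptions(precision=3,suppress=True)
    for b in fit(D)[:4]: print(b[0],b[1],b[2])
E
python3 fk.py
```

```text
7.64416810142102e-06 (-1, -1, -1, -1) [ 0.547  0.345  0.335  0.297 -0.006 -4.718  0.005  0.004  0.002 -0.003
 -0.034 -0.006]
7.644168101421194e-06 (-1, -1, -1, -1) [ 0.547  0.345  0.335  0.297 -0.006  1.565  0.005  0.004  0.002 -0.003
 -0.034 -0.006]
7.64416810142143e-06 (-1, -1, -1, -1) [ 0.547  0.345  0.335  0.297 -0.006  1.565  0.005  0.004  0.002 -0.003
 -0.034 -0.006]
7.644168101421776e-06 (-1, -1, -1, -1) [ 0.547  0.345  0.335  0.297 -0.006  1.565  0.005  0.004  0.002 -0.003
 -0.034 -0.006]
```

```bash
cat > ik.py <<'E'
from fk import *
lo=np.array([-3.01,-.46,-1.47,.13,-1,.04,-2.66]);hi=np.array([3.01,2.08,1.51,2.56,4.14,2.09,2.66])
P=fit(D)[0]; p,sg=P[2],P[1]
rng=np.random.default_rng(0)
q0=np.array(D[-1][0])
def solve(tilt,az,n=60):
    d=np.array([np.sin(tilt)*np.cos(az),np.sin(tilt)*np.sin(az),-np.cos(tilt)])
    tcp=np.array([.654,0,.09])-d*.197
    out=[]
    for k in range(n):
        qi=q0.copy() if k==0 else lo+rng.random(7)*(hi-lo)
        f=lambda q:np.r_[(fk(q,p,sg)[0]-tcp)*10,(fk(q,p,sg)[1].apply([0,0,1])-d)*3,(q-q0)*.01]
        s=least_squares(f,qi,bounds=(lo+.03,hi-.03))
        X,T=fk(s.x,p,sg)
        if np.linalg.norm(X-tcp)<.004 and np.linalg.norm(T.apply([0,0,1])-d)<.02: out.append((np.linalg.norm(s.x-q0),s.x,T))
    out.sort(key=lambda o:o[0]); return out
if __name__=='__main__':
    np.set_printoptions(precision=2,suppress=True)
    for tilt in (45,40,35):
        for az in (0,30,-30,50,-50):
            o=solve(np.radians(tilt),np.radians(az),25)
            print(tilt,az,len(o),*( [o[0][0].round(2),o[0][1],o[0][2].as_matrix()[:,1]] if o else []))
E
python3 ik.py
```

```text
Traceback (most recent call last):
  File "ik.py", line 21, in <module>
    o=solve(np.radians(tilt),np.radians(az),25)
  File "ik.py", line 13, in solve
    s=least_squares(f,qi,bounds=(lo+.03,hi-.03))
ValueError: Initial guess is outside of provided bounds
```

```bash
sed -i 's/least_squares(f,qi,bounds/least_squares(f,np.clip(qi,lo+.04,hi-.04),bounds/' ik.py; time timeout 500 python3 ik.py
```

```text
45 0 0
45 30 11 3.12 [ 1.13  1.03 -1.44  2.34  2.03  0.56 -0.  ] [-0.2   0.93  0.3 ]
45 -30 22 2.02 [-0.37  0.62 -0.3   2.35  1.81  0.88 -0.  ] [-0.43  0.61 -0.67]
45 50 17 1.7 [ 0.84  0.74 -0.59  1.99 -0.97  0.45 -0.  ] [ 0.37 -0.84 -0.4 ]
45 -50 17 1.42 [-0.78  0.72  0.21  2.03  1.16  0.71 -0.  ] [ 0.08  0.82 -0.57]
40 0 15 2.74 [ 0.47  0.63 -0.93  2.47  2.24  0.78 -0.  ] [-0.52  0.73 -0.44]
40 30 16 2.86 [ 1.04  0.86 -1.28  2.27  1.87  0.4  -0.  ] [-0.12  0.94  0.31]
40 -30 23 1.88 [-0.34  0.56 -0.23  2.28  1.7   0.71 -0.  ] [-0.32  0.77 -0.56]
40 50 10 1.45 [ 0.65  0.66 -0.38  1.96 -0.97  0.53 -0.  ] [ 0.41 -0.85 -0.32]
40 -50 18 1.27 [-0.8   0.69  0.36  1.99  0.95  0.58 -0.  ] [ 0.3   0.87 -0.4 ]
35 0 15 2.51 [ 0.44  0.55 -0.83  2.35  2.04  0.56 -0.  ] [-0.42  0.86 -0.3 ]
35 30 19 1.72 [ 0.66  0.57 -0.64  2.15 -0.97  0.07 -0.  ] [ 0.43 -0.9  -0.06]
35 -30 20 1.58 [-0.93  0.71  0.84  2.15 -0.97  0.07 -0.  ] [ 0.66 -0.49  0.57]
35 50 14 1.2 [ 0.42  0.61 -0.12  1.91 -0.97  0.62 -0.  ] [ 0.46 -0.85 -0.25]
35 -50 17 1.09 [-0.8   0.68  0.46  1.94  0.66  0.51 -0.  ] [ 0.56  0.81 -0.18]
real	1m44.016s
user	1m43.608s
sys	0m0.134s
```

```bash
cat > path.py <<'E'
from ik import *
np.set_printoptions(precision=3,suppress=True)
o=solve(np.radians(43),np.radians(-30),25)
print(len(o)); 
for c in o[:3]: print(c[0],c[1])
q1=o[0][1]; np.save('qt.npy',q1)
for t in np.linspace(0,1,9):
    q=q0+(q1-q0)*t; X,T=fk(q,p,sg); z=T.apply([0,0,1]); print(t,X,'lens',X+.0974*z,'dir',z)
print(T.as_quat(),X)
E
python3 path.py
```

```text
19
1.9715142053847599 [-0.353  0.595 -0.279  2.322  1.774  0.817 -0.004]
1.9715142084116373 [-0.353  0.595 -0.279  2.322  1.774  0.817 -0.004]
1.9715142101313412 [-0.353  0.595 -0.279  2.322  1.774  0.817 -0.004]
0.0 [ 0.446 -0.004  0.322] lens [ 0.444 -0.005  0.225] dir [-0.015 -0.003 -1.   ]
0.125 [ 0.429 -0.028  0.302] lens [ 0.423 -0.044  0.206] dir [-0.066 -0.169 -0.983]
0.25 [ 0.426 -0.049  0.289] lens [ 0.42  -0.08   0.197] dir [-0.063 -0.324 -0.944]
0.375 [ 0.435 -0.062  0.281] lens [ 0.434 -0.106  0.194] dir [-0.008 -0.452 -0.892]
0.5 [ 0.453 -0.065  0.275] lens [ 0.462 -0.118  0.194] dir [ 0.089 -0.539 -0.837]
0.625 [ 0.478 -0.054  0.269] lens [ 0.499 -0.11   0.192] dir [ 0.216 -0.574 -0.79 ]
0.75 [ 0.504 -0.028  0.26 ] lens [ 0.539 -0.082  0.187] dir [ 0.355 -0.552 -0.754]
0.875 [0.526 0.013 0.248] lens [ 0.573 -0.033  0.177] dir [ 0.486 -0.472 -0.735]
1.0 [0.538 0.067 0.234] lens [0.595 0.034 0.163] dir [ 0.591 -0.341 -0.731]
[ 0.298 -0.882  0.275 -0.242] [0.538 0.067 0.234]
```

```bash
cat > go.py <<'E'
import sys
import fk as F, numpy as np
from pl import *
import os
if not os.path.exists('fit.npy'): np.save('fit.npy',F.fit(F.D)[0][2])
p=np.load('fit.npy'); sg=(-1,-1,-1,-1)
q0=np.array(F.D[-1][0]);q1=np.load('qt.npy')
t=float(sys.argv[1]); X,T=F.fk(q0+(q1-q0)*t,p,sg)
print('q',np.round(get_state()['q'],2),'want',np.round(q0+(q1-q0)*t,2))
plan(X,T,wmax=6.5)
E
python3 go.py .25
```

```text
q [-0.23  0.35  0.19  1.96 -0.08  0.86 -0.  ] want [-0.26  0.41  0.08  2.05  0.38  0.85 -0.  ]
clock 17.97 tcp [ 0.4455 -0.0043  0.3225] n=6  err mm [-19.8 -44.3 -33.4] rot [  7.  -17.8 -26.8] F [-0.  -0.1 -2.2] open 27.7
-7.4, -3.1, 5.6, 1.2, -3, -4.5
-6.8, -3.6, 6.1, 1.2, -3, -4.5
-6.2, -3.9, 6.5, 1.2, -3, -4.5
-5.6, -4.3, 6.9, 1.2, -3, -4.5
-4.8, -4.5, 7.2, 1.2, -3, -4.5
```

```bash
python3 -m creep '[-7.4,-3.1,5.6,1.2,-3,-4.5,-6.8,-3.6,6.1,1.2,-3,-4.5,-6.2,-3.9,6.5,1.2,-3,-4.5,-5.6,-4.3,6.9,1.2,-3,-4.5,-5,-4.5,7,1.2,-3,-4.5]'; python3 go.py .45
```

```text
clock: 18.38
tool_pos: [0.4262, -0.0534, 0.2915]
eef_rot: [0.554, 0.819, -0.142, 0.05]
contact_force: [-0.6, -0.0, -1.9]
opening: 0.317
q [-0.35  0.42  0.23  2.03  0.25  0.84  0.07] want [-0.29  0.46 -0.02  2.12  0.75  0.84 -0.  ]
clock 18.38 tcp [ 0.4262 -0.0534  0.2915] n=5  err mm [ 18.7 -12.2 -14. ] rot [  2.8 -15.5 -27.5] F [-0.6 -0.  -1.9] open 27.9
-2.9, 3.1, 3.1, 0.6, -3.1, -5.5
-3.1, 2.8, 3.2, 0.6, -3.1, -5.5
-3.1, 2.6, 3.4, 0.6, -3.1, -5.5
-3.2, 2.3, 3.5, 0.6, -3.1, -5.5
-3.2, 2, 3.7, 0.6, -3.1, -5.5
```

q5 rises as intended; continue.

```bash
python3 -m creep '[-3,3,3.1,0.6,-3.1,-5.5,-3,2.8,3.2,0.6,-3.1,-5.5,-3,2.6,3.4,0.6,-3.1,-5.5,-3,2.3,3.5,0.6,-3.1,-5.5,-3,2,3.6,0.6,-3.1,-5.5]'; python3 go.py .65
```

```text
clock: 18.8
tool_pos: [0.4423, -0.0653, 0.2708]
eef_rot: [0.307, 0.912, -0.248, 0.108]
contact_force: [1.0, 0.2, -2.8]
opening: 0.319
q [-0.51  0.5   0.25  2.13  0.64  0.75  0.11] want [-0.31  0.51 -0.11  2.19  1.12  0.83 -0.  ]
clock 18.80 tcp [ 0.4423 -0.0653  0.2708] n=4  err mm [41.2 15.1 -3.6] rot [ -0.9 -12.6 -21.8] F [ 1.   0.2 -2.8] open 28.1
-5.9, 9.3, -0.7, -0.2, -3.2, -5.4
-6.8, 8.7, -0.3, -0.2, -3.2, -5.4
-7.6, 8, 0.1, -0.2, -3.2, -5.4
-8.3, 7.2, 0.6, -0.2, -3.2, -5.4
```

```bash
python3 -m creep '[-5.9,9.3,-1.5,-0.2,-3.2,-5.4,-6.8,8.7,-1.5,-0.2,-3.2,-5.4,-7.6,8,-1,-0.2,-3.2,-5.4,-8.3,7.2,0,-0.2,-3.2,-5.4]'; python3 go.py .85
```

```text
clock: 19.13
tool_pos: [0.4814, -0.0448, 0.2637]
eef_rot: [0.087, 0.94, -0.291, 0.159]
contact_force: [-0.0, -1.5, -2.4]
opening: 0.316
q [-0.63  0.55  0.28  2.21  1.    0.65  0.11] want [-0.33  0.56 -0.21  2.27  1.5   0.82 -0.  ]
clock 19.13 tcp [ 0.4814 -0.0448  0.2637] n=4  err mm [ 40.7  48.5 -12.7] rot [ -3.3 -13.  -21.8] F [-0.  -1.5 -2.4] open 27.8
-7.5, 14.1, -1.9, -0.8, -3.2, -5.4
-8.9, 13.4, -1.3, -0.8, -3.2, -5.4
-10.2, 12.5, -0.5, -0.8, -3.2, -5.4
-11.4, 11.5, 0.2, -0.8, -3.2, -5.4
```

```bash
python3 -m creep '[-7.5,14,-1.9,-0.8,-3.2,-5.4,-8.9,13.4,-1.3,-0.8,-3.2,-5.4,-10.2,12.5,-0.5,-0.8,-3.2,-5.4,-11.4,11.5,0.2,-0.8,-3.2,-5.4]'; python3 go.py 1
```

```text
clock: 19.47
tool_pos: [0.5192, 0.0093, 0.2438]
eef_rot: [-0.142, 0.923, -0.293, 0.204]
contact_force: [0.1, -0.2, -2.0]
opening: 0.315
q [-0.72  0.6   0.29  2.3   1.49  0.54 -0.04] want [-0.35  0.6  -0.28  2.32  1.77  0.82 -0.  ]
clock 19.47 tcp [0.5192 0.0093 0.2438] n=3  err mm [18.5 57.9 -9.7] rot [ -3.5 -10.6 -15.5] F [ 0.1 -0.2 -2. ] open 27.7
-11.8, 16.3, -4.1, -1.2, -3.5, -5.2
-13.5, 15.2, -3, -1.2, -3.5, -5.2
-14.9, 14, -1.8, -1.2, -3.5, -5.2
```

```bash
python3 -m creep '[-11.8,16.3,-4.5,-1.2,-3.5,-5.2,-13.5,15.2,-4,-1.2,-3.5,-5.2,-14.9,14,-3,-1.2,-3.5,-5.2]';python3 -m creep '[0,0,0,0,0,0]'; python3 go.py 1
python3 - <<'E'
from h import *
for c in ['scene','top']: save(pic(c,c+'10'),c+'10')
s=cv2.imread('pics/scene10.png');t=cv2.imread('pics/top10.png')
cv2.imwrite('pics/s10c.png',cv2.resize(s[150:300,210:360],None,fx=4,fy=4,interpolation=cv2.INTER_CUBIC))
E
```

```text
clock: 19.72
tool_pos: [0.5324, 0.0728, 0.2296]
eef_rot: [-0.31, 0.88, -0.271, 0.236]
contact_force: [0.9, -1.2, -2.2]
opening: 0.316
clock: 19.8
tool_pos: [0.5307, 0.0756, 0.227]
eef_rot: [-0.314, 0.88, -0.268, 0.234]
contact_force: [-0.2, -0.3, -2.3]
opening: 0.318
q [-0.72  0.62  0.18  2.36  1.9   0.56 -0.19] want [-0.35  0.6  -0.28  2.32  1.77  0.82 -0.  ]
clock 19.80 tcp [0.5307 0.0756 0.227 ] n=1  err mm [ 7.  -8.5  7.1] rot [1.4 0.  1.7] F [-0.2 -0.3 -2.3] open 28.0
-0.8, -12.9, 1.5, 1.4, 0, 1.7
```

View pics/s10c.png

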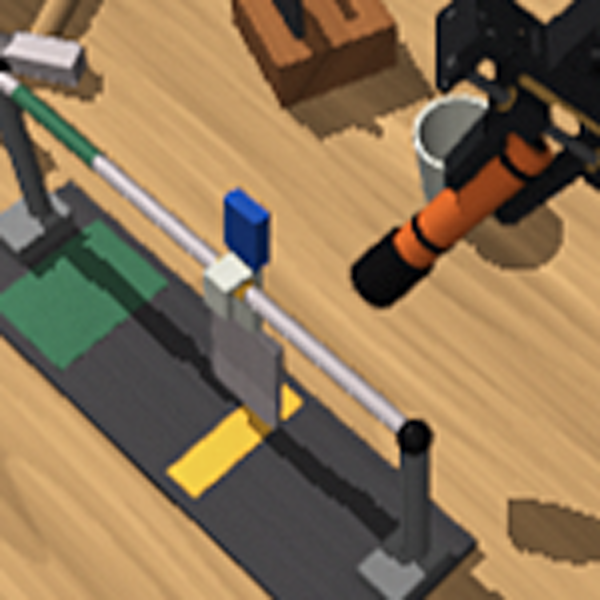

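View pics/top10.png

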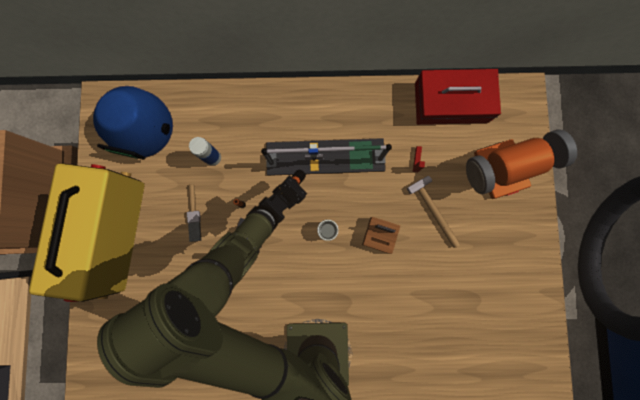

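```bash
cat > chk.py <<'E'
from pl import *
np.set_printoptions(precision=4,suppress=True)
weld=np.array([.654,-.0005,.09])
def lampchk(L=.0974):
    st=get_state();T=R.from_quat(st['eef_rot']);z=T.apply([0,0,1]);lens=st['tool_pos']+L*z
    v=weld-lens;a=v@z
    print('lens',lens,'dir',z,'tilt',np.degrees(np.arccos(-z[2])),'dist along',a,'offaxis',np.linalg.norm(v-a*z),'off in tool axes mm',T.inv().apply(v-a*z)*1000)
    return lens,z
if __name__=='__main__':
    import sys
    lens,z=lampchk()
    s=dict(np.load(sys.argv[1])); f=lambda q:(q-[210,150])*4
    print('lens px',f(proj(s,lens)),'tail px',f(proj(s,lens-.15*z)),'head end',f(proj(s,lens-.04*z)))
    r=np.array([.658,-.0005,.19]);a=np.radians(7)
    for n,x,y,zz in [('weld',-16,0,-99),('botL',-8,30,-144),('botR',-8,-30,-144),('topL',-8,30,-54),('grip top',-12,0,62)]:
        p=r+np.array([x*np.cos(a)-zz*np.sin(a),y,x*np.sin(a)+zz*np.cos(a)])/1000
        print(n,p,f(proj(s,p)))
E
python3 chk.py scene10.npz
```

```text
lens [0.5875 0.0399 0.1558] dir [ 0.5799 -0.3318 -0.7441] tilt 41.9205005162651 dist along 0.10089509768962686 offaxis 0.014090912728411705 off in tool axes mm [ -3.1786 -13.7277  -0.    ]
lens px [364.6546 280.2601] tail px [529.0047 138.3621] head end [406.03   244.5371]
weld [ 0.6542 -0.0005  0.0898] [249.7122 358.6349]
botL [0.6676 0.0295 0.0461] [270.3182 431.9588]
botR [ 0.6676 -0.0305  0.0461] [210.2513 375.2992]
topL [0.6566 0.0295 0.1354] [273.3426 354.8492]
grip top [ 0.6385 -0.0005  0.2501] [247.6318 204.112 ]
```

```bash
python3 -m creep '[-1.5,-7,0,0,0,0,-1.5,-7,0,0,0,0,0,0,0,0,0,0]';python3 -m creep '[0,0,0,0,0,0,0,0,0,0,0,0]'; python3 -c "
from chk import *
lampchk();print(get_state()['q'])"
```

```text
clock: 20.15
tool_pos: [0.5375, 0.0611, 0.2367]
eef_rot: [-0.304, 0.884, -0.271, 0.231]
contact_force: [1.1, -0.5, -1.8]
opening: 0.319
clock: 20.32
tool_pos: [0.537, 0.0593, 0.2366]
eef_rot: [-0.301, 0.885, -0.272, 0.23]
contact_force: [-0.2, -0.3, -2.3]
opening: 0.316
lens [0.5926 0.0259 0.1638] dir [ 0.5702 -0.3428 -0.7466] tilt 41.70518900279401 dist along 0.09922295509450124 offaxis 0.009006048755517835 off in tool axes mm [-8.5075  2.9548 -0.    ]
[-0.7124  0.6026  0.2242  2.3408  1.8596  0.5295 -0.1267]
```

```bash
cat > fin.py <<'E'
from chk import *
st=get_state();T=R.from_quat(st['eef_rot']);z=T.apply([0,0,1])
a,t=np.radians(-30),np.radians(45); d=np.array([np.sin(t)*np.cos(a),np.sin(t)*np.sin(a),-np.cos(t)])
ax=np.cross(z,d);ang=np.arcsin(np.linalg.norm(ax));T2=R.from_rotvec(ax/np.linalg.norm(ax)*ang)*T
plan(weld-(.1+.0974)*d,T2,n=2)
E
python3 fin.py
```

```text
clock 20.32 tcp [0.537  0.0593 0.2366] n=2  err mm [-3.9 10.  -7. ] rot [ 2.8 -1.9  0. ] F [-0.2 -0.3 -2.3] open 27.9
-1, 6.3, -0.2, 1.4, -0.9, -0
-1, 6.3, -0.4, 1.4, -0.9, 0
```

```bash
python3 -m creep '[-1,5,0,1.4,-0.9,0,-1,5,0,1.4,-0.9,0,0,0,0,0,0,0]';python3 -m creep '[0,0,0,0,0,0,0,0,0,0,0,0]'; python3 -c "
from chk import *
lampchk();print(get_state()['q'])";python3 fin.py
```

```text
clock: 20.57
tool_pos: [0.5343, 0.0664, 0.2308]
eef_rot: [-0.297, 0.874, -0.289, 0.252]
contact_force: [-0.6, 0.3, -3.0]
opening: 0.317
clock: 20.73
tool_pos: [0.5338, 0.0662, 0.2301]
eef_rot: [-0.297, 0.875, -0.289, 0.25]
contact_force: [0.4, 0.7, -1.4]
opening: 0.318
lens [0.5932 0.0314 0.1612] dir [ 0.6098 -0.3574 -0.7074] tilt 44.97861377484864 dist along 0.09889512425104527 offaxis 0.0037106257048013878 off in tool axes mm [-2.3281  2.8894 -0.    ]
[-0.726   0.6415  0.171   2.3815  1.9295  0.6417 -0.2706]
clock 20.73 tcp [0.5338 0.0662 0.2301] n=2  err mm [-0.6  3.1 -0.5] rot [-0.1 -0.3 -0. ] F [ 0.4  0.7 -1.4] open 28.0
-0.7, 1.3, -0.6, -0, -0.1, -0
-0.7, 1.3, -0.5, -0, -0.1, -0
```

```bash
python3 -m creep '[0,0,0,0,0,0,0,0,0,0,0,0,0,0,0,0,0,0]'
python3 - <<'E'
from h import *
for c in ['scene','wrist']: save(pic(c,c+'11'),c+'11')
s=cv2.imread('pics/scene11.png')
cv2.imwrite('pics/s11c.png',cv2.resize(s[150:300,210:360],None,fx=4,fy=4,interpolation=cv2.INTER_CUBIC))
E
python3 chk.py scene11.npz
```

```text
clock: 20.98
tool_pos: [0.5343, 0.0654, 0.2309]
eef_rot: [-0.296, 0.875, -0.289, 0.25]
contact_force: [-0.1, 0.6, -2.1]
opening: 0.317
lens [0.5936 0.0306 0.1619] dir [ 0.6094 -0.3583 -0.7073] tilt 44.987749234546904 dist along 0.09883062679707048 offaxis 0.004803925207750687 off in tool axes mm [-2.4601  4.1262 -0.    ]
lens px [346.8518 271.7709] tail px [520.2457 133.9625] head end [390.6562 236.9564]
weld [ 0.6542 -0.0005  0.0898] [249.7122 358.6349]
botL [0.6676 0.0295 0.0461] [270.3182 431.9588]
botR [ 0.6676 -0.0305  0.0461] [210.2513 375.2992]
topL [0.6566 0.0295 0.1354] [273.3426 354.8492]
grip top [ 0.6385 -0.0005  0.2501] [247.6318 204.112 ]
```

View pics/s11c.png

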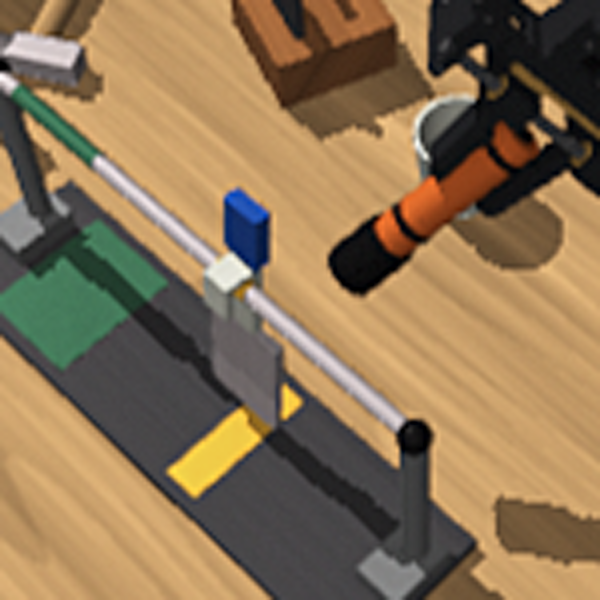

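View pics/wrist11.png

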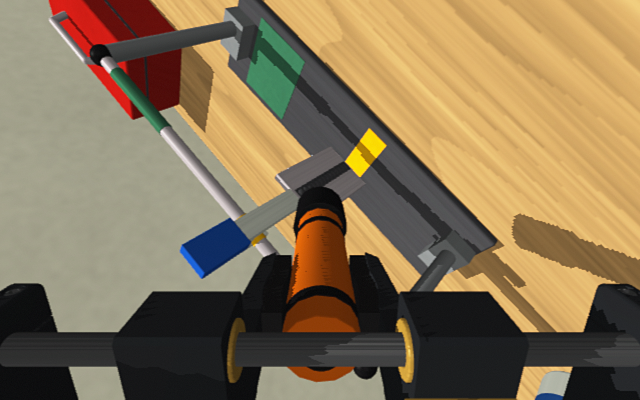

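Run:
```python
from chk import *
s=dict(np.load('wrist11.npz'));lens,z=lampchk()
print('weld',proj(s,weld),'lens',proj(s,lens),'aim',proj(s,lens+.0988*z))
t=cv2.imread('pics/wrist11.png')
cv2.imwrite('pics/w11c.png',cv2.resize(t[120:260,230:400],None,fx=4,fy=4,interpolation=cv2.INTER_CUBIC))
```

```text
lens [0.5936 0.0306 0.1619] dir [ 0.6094 -0.3583 -0.7073] tilt 44.987749234546904 dist along 0.09883062679707048 offaxis 0.004803925207750687 off in tool axes mm [-2.4601  4.1262 -0.    ]
weld [323.8448 178.5151] lens [319.8862 206.7669] aim [319.9381 176.2495]
```

View pics/w11c.png

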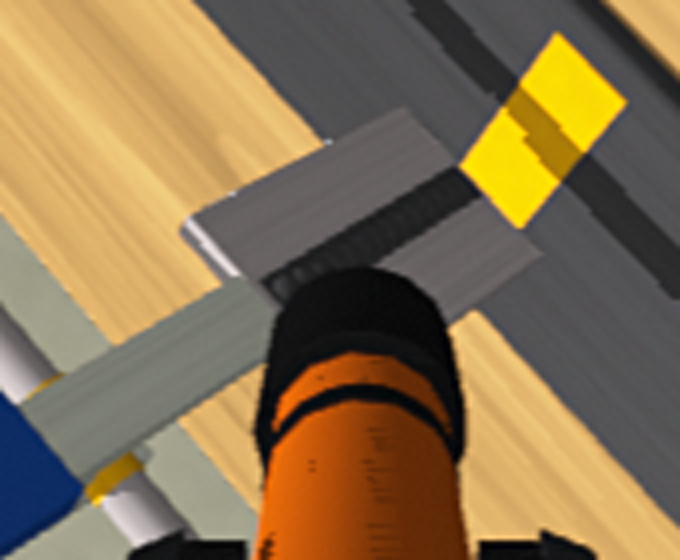

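The bead's middle is at pixel (322,178). The predicted weld position is (324,178) and the lamp's aim point is (320,176), so the aim is within about 5 mm. The sample hangs on the mark and the lamp is steady, so I'm handing in.

```bash
python3 -c "
from plant import *
print(get_state()['qd'].round(3));print(finish_job())"
```

```text
[-0.002  0.001 -0.003  0.003  0.003 -0.002 -0.002]
the job is handed in; nothing more can be done
None
```

The job is handed in at about 21 s of the 69 s allowed. The last checks agreed with what was asked, but `finish_job()` reports no verdict, so I don't know how it was judged.

- **Sample:** I took it from the rack by its blue grip and hooked it on the green end with the weld facing the robot. Then I slid it along the rail to the yellow mark and let go. After the release the hook centre measured about 0.5 mm from the mark, and the last picture shows the sample still hanging there.
- **Lamp:** I drew it from its cup and hold it with the jaws set to 50 N. The tool pose puts it 45° from vertical, with the lens 162 mm up and 99 mm from the weld. The lamp axis passes about 5 mm from the weld's middle, and the wrist picture of the bead agrees to within 2 pixels. The arm was still, and the pictures show the lamp clear of everything.
- **Not as ideal:** The lamp shines in from about 30° to the left of straight ahead. In my fitted model of the arm, a 45° slant from straight ahead was out of reach.
- **Not checked:** I did not measure whether the other objects on the bench moved. None of them looked shifted in the later pictures.

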